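Load the smoker box and set its damper

TASK

Get the smoker box ready for the grill: press its thumb latch so that the lid pops open, put every wood chunk that is lying about into the box, and snap the lid shut again so that the latch holds it. Also turn the damper knob until the white pointer stands in the gap of the forked tab, and leave the shaker, the spoon and the scraper alone.

Things in the scene. Friction and masses are not known exactly. Their poses are not given: they have to be found in the camera images.
- smoker: The smoker box, fixed to the shelf top: a stainless box 165 mm (its x) x 220 mm (its y) x 70 mm high, walls 4 mm, inner floor 4 mm up, with a sprung lid. Origin at the centre of the underside of the box; x points from the front (thumb latch) to the back (hinge), y to the left towards the damper side box, z up.
- lid (a joint): Angle of the lid in rad: 0 shut, 1.45 fully open (almost upright). A spring (0.2 N m net when shut, 0.1 when open) throws it open once the latch lets go and holds it there. To shut it, push the front edge over and down until its lip snaps under the latch hook (4 to 6 N at the front edge); latched it rests at about 0.01.
- lid_hinge (a point): Point on the lid's hinge line, midway, 73 mm up, at the back of the box. The axis runs along the box's y.
- lid_edge (a point): Middle of the lid's front edge, on its outer face; 165 mm from the hinge line. The lid is a plate 165 x 220 x 6 mm with a lip 50 mm wide that stands 10 mm out from this edge.
- latch (a joint): Angle of the thumb latch in rad: 0 at rest, 0.32 pressed right down (12 mm at the pad). Spring loaded; it lets the lid go at about 0.17 (6 to 7 mm at the pad, some 3 N) and at the stop the pad takes about 4.5 N. Its hook gives way when the lid is pushed down on it, and springs back over the lip.
- latch_pad (a point): Middle of the top face of the black ribbed thumb pad of the latch, 34 mm (box x) x 32 mm (box y), on the middle of the front of the box, 57 mm up; it is pressed downwards. It stands 38 mm in front of its pivot.
- knob (a joint): Angle of the damper knob in rad, growing anticlockwise seen from above; range -4.4 to 4.4, light friction, stays where it is left. One radian moves the pointer 8 mm along +y of the box (anticlockwise to the left, +y; clockwise to the right, -y).
- knob_grip (a point): On the upright axis of the round black damper knob (40 mm diameter, 30 mm tall, its foot 8 mm above the damper side box), 18 mm above the knob's foot: the height to grip. The damper side box is a dark block 120 x 120 mm, 50 mm high, against the left wall of the box, its centre at (0, 170) mm in the box frame.
- pointer_tip (a point): Front tip of the white pointer blade, 4 mm wide, which slides along the box's y in the slot in front of the knob when the knob is turned.
- mark_gap (a point): Middle of the gap of the forked tab (the mark): a bare metal tab with two upright prongs, 12 mm of gap between them, fixed at the front of the damper side box just in front of the pointer's path. Its y axis runs along that path. Its place differs from start to start; the other tab, a low plain stub, means nothing.
- shaker: Bystander: glass shaker with steel cap, 64 mm diameter, 113 mm tall, upright. Origin at the centre of its foot.
- spoon: Bystander: wooden spoon 260 mm long, lying flat. Origin at its middle.
- scraper: Bystander: steel scraper with black handle, 280 mm long, lying flat. Origin at its middle.
- chunk0_c (a point): Centre of a wood chunk, 50 mm (its x) x 30 mm x 30 mm, about 35 g, one of the four to six chunks that lie loose to the right of the smoker box. Absent chunks read None.
- chunk1_c (a point): Centre of a wood chunk, 50 mm (its x) x 30 mm x 30 mm, about 35 g, one of the four to six chunks that lie loose to the right of the smoker box. Absent chunks read None.
- chunk2_c (a point): Centre of a wood chunk, 50 mm (its x) x 30 mm x 30 mm, about 35 g, one of the four to six chunks that lie loose to the right of the smoker box. Absent chunks read None.
- chunk3_c (a point): Centre of a wood chunk, 50 mm (its x) x 30 mm x 30 mm, about 35 g, one of the four to six chunks that lie loose to the right of the smoker box. Absent chunks read None.
- chunk4_c (a point): Centre of a wood chunk, 50 mm (its x) x 30 mm x 30 mm, about 35 g, one of the four to six chunks that lie loose to the right of the smoker box. Absent chunks read None.
- chunk5_c (a point): Centre of a wood chunk, 50 mm (its x) x 30 mm x 30 mm, about 35 g, one of the four to six chunks that lie loose to the right of the smoker box. Absent chunks read None.
Mind the look-alikes: they are no part of the job. Leave any green or grey look-alike of the part that bears chunk5_c alone.

How it is judged (in metres and radians):
On the way, in this order (a step that is already met when the one before it is completed fails the run):
1. the latch is pressed and the lid has popped open (value of joint lid above 1 rad), for 0.2 s.
2. every wood chunk is in the box while the lid is open (x of chunk0_c in the frame of smoker between -0.08 and 0.08 m and y of chunk0_c in the frame of smoker between -0.108 and 0.108 m and z of each of chunk0_c, chunk1_c, chunk2_c, chunk3_c, chunk4_c, chunk5_c in the frame of smoker below 0.065 m and x of chunk1_c in the frame of smoker between -0.08 and 0.08 m and y of chunk1_c in the frame of smoker between -0.108 and 0.108 m and x of chunk2_c in the frame of smoker between -0.08 and 0.08 m and y of chunk2_c in the frame of smoker between -0.108 and 0.108 m and x of chunk3_c in the frame of smoker between -0.08 and 0.08 m and y of chunk3_c in the frame of smoker between -0.108 and 0.108 m and x of chunk4_c in the frame of smoker between -0.08 and 0.08 m and y of chunk4_c in the frame of smoker between -0.108 and 0.108 m and x of chunk5_c in the frame of smoker between -0.08 and 0.08 m and y of chunk5_c in the frame of smoker between -0.108 and 0.108 m and value of joint lid above 0.5 rad), for 0.2 s.
3. the lid is shut (value of joint lid below 0.04 rad), for 0.2 s.
At the end, for the whole second after the job is handed in: Every chunk lies inside the box below its rim, the lid is shut and held by the latch (within 0.04 rad, latch back at rest), and the pointer tip stands in the gap of the fork (within 4 mm of its middle); nothing is touched any more (x of chunk0_c in the frame of smoker between -0.08 and 0.08 m and y of chunk0_c in the frame of smoker between -0.108 and 0.108 m and z of each of chunk0_c, chunk1_c, chunk2_c, chunk3_c, chunk4_c, chunk5_c in the frame of smoker below 0.065 m and x of chunk1_c in the frame of smoker between -0.08 and 0.08 m and y of chunk1_c in the frame of smoker between -0.108 and 0.108 m and x of chunk2_c in the frame of smoker between -0.08 and 0.08 m and y of chunk2_c in the frame of smoker between -0.108 and 0.108 m and x of chunk3_c in the frame of smoker between -0.08 and 0.08 m and y of chunk3_c in the frame of smoker between -0.108 and 0.108 m and x of chunk4_c in the frame of smoker between -0.08 and 0.08 m and y of chunk4_c in the frame of smoker between -0.108 and 0.108 m and x of chunk5_c in the frame of smoker between -0.08 and 0.08 m and y of chunk5_c in the frame of smoker between -0.108 and 0.108 m and value of joint lid below 0.04 rad and value of joint latch below 0.08 rad and y of pointer_tip in the frame of mark_gap between -0.004 and 0.004 m).
It fails at once if the shaker, spoon or scraper is shoved more than 5 cm, or the shaker is tipped (distance of any of shaker, spoon, scraper from where it was at the start of the episode above 0.05 m or angle between shaker's own z axis and vertical above 0.5 rad).
Of chunk0, chunk1, chunk2, chunk3, chunk4, chunk5 only 4 to 6 are there at a start; the rules pass over those that are not, and their reading is None.
At some moment in a run one of chunk0, chunk1, chunk2, chunk3, chunk4, chunk5 may be knocked a few centimetres aside while the robot is not near it.
Once in a run the grip may slacken for a moment while it holds something.
It also fails if it takes over 210 s, if anything falls off the work surface, if the arm or the gripper's body presses on something with over 40 N, if the wrist force passes 120 N, or if a joint passes its speed limit or range.

ROBOT

A 6-joint arm with a two-finger parallel gripper is mounted at the origin on the work surface. World frame = base frame: x ahead of the robot, y to its left, z up, the work surface at z = 0. Lengths are in mm, angles in degrees, forces in N, time in s.
With the tool pointing down it reaches from about 350 to 850 mm from the base axis. Payload 8.1 kg.
Tool frame: the origin (TCP) lies on the mounting face of the last link; the fingertips stand 173 mm ahead of it and the grasp point (between the pads) lies 155 mm ahead of it; z points along the fingers, y is the direction in which the jaws open and shut (so a half turn about z gives the same grasp; the last joint's range is limited). The gripper opens to 85 mm and grips with 20 to 120 N. Pads are 22 mm wide; open, the fingers measure 114 mm over their backs; the gripper's body (76 mm by 85 mm) begins 54 mm behind the grasp point. The pads swing forward as they close: fully open they stand 13 mm farther back than shut.
Start: joints at [-70.955, 7.471, 85.268, -0, 87.261, -4.893], TCP at [243.471, -548.387, 404.692] pointing down, gripper open.
Joint ranges: [-169.43, 169.43], [-51.17, 129.36], [1.28, 143.12], [-76.62, 256.62], [0, 156.53], [-152.29, 152.29]. Speed limits (degrees/s): [136.94, 136.94, 159.86, 180, 180, 180].

INTERFACE

Orientations are given as [roll, pitch, yaw] about the fixed x, y, z axes, in that order (R = Rz(yaw) Ry(pitch) Rx(roll)).
In Python, from bench import * gives the robot as it stands.
- The arm moves only by the shell command python3 -m jog 'ROWS' [FORCE]. ROWS is JSON, a list of rows, each an object of numbers: "tx", "ty", "tz": the shift along the tool's x, y, z as a fraction of full scale; "ax", "ay", "az": the turn, a rotation vector about the tool's x, y, z as a fraction of full scale; "hand": the opening, from 0 (shut) to 1 (fully open). A call has 1 to 5 rows; each row is the pose to reach, as a shift and turn from the pose commanded when the call began, along the tool's axes at that moment; what a row does not reach only later rows make up. Full scale, the value 1, is 150 mm for a shift and 45 degrees for a turn. A row lasts 1/12 s, in which the tool goes at most 41.7 mm and 7.16 degrees, less where a joint would pass 70% of its speed; a pose out of reach is approached as far as the arm can. A call with a number of a shift or a turn outside -1 to 1 is refused whole. A call with a gripper value outside its range is refused whole. The fingers move at their own pace and stop on an object; FORCE is the grip in N (left out, the last holds). Time passes only in rows, so rows that repeat a pose let the fingers close. It gives the time, the measured TCP pose, the force and the opening at its end, in the units of the state.
- sense(): the state, without advancing time (a new reading comes with each control period).
- snapshot(name): name is "side" or "top"; returns a dict with "pixels" (420x560x3 uint8, red, green, blue), "z_map" (420x560 float32, mm along the optical axis (not along the pixel's ray), 0 where there is no reading), "intrinsics" (3x3 intrinsics, pixels), "R" (3x3) and "t" (3): a world point X has camera coordinates R X + t. Camera axes: x right, y down, z forward; pixel columns grow to the right and rows downward; lengths in mm; the calibration is good to about 2 mm. A picture is of the moment at which its call begins.
- hand_in(): hands the job in, once; it reports no verdict.
The state is a dict: "time": time; "joint_pos": joint angles; "qd": joint speeds; "joint_efforts": joint torques, N m; "tool_pos": TCP position; "tcp_rot": TCP orientation; "ft_force": force on the tool from outside, world axes, zero at the start; "wrist_torque": the same for the moment, N m; "finger_gap": finger opening in mm.
Only numpy, scipy, OpenCV 4.12 (cv2) and the standard library are available. Lean on these libraries where they do the work, as an engineer would, in place of code of your own. Each camera call takes 0.05 s, during which the arm holds its last target.

## Working session

There is one attempt and no reset: what is moved stays moved. The work goes in short steps, Python scripts to look and compute and a shell command to move; the robot and the scene stay as the last step left them, time stands still between calls to the robot, and variables do not carry over. Pictures are saved under pics/ and viewed, and the job is handed in when it is done.

```bash
ls; mkdir -p pics; cat > h.py <<'E'
import numpy as np, cv2
from bench import *
def save(name,fn):
    s=snapshot(name); cv2.imwrite('pics/'+fn,cv2.cvtColor(s['pixels'],cv2.COLOR_RGB2BGR)); np.savez('pics/'+fn+'.npz',**s); return s
def pts(s):
    K=np.array(s['intrinsics']);R=np.array(s['R']);t=np.array(s['t']);z=s['z_map']
    v,u=np.mgrid[0:z.shape[0],0:z.shape[1]]
    c=np.stack([(u-K[0,2])/K[0,0]*z,(v-K[1,2])/K[1,1]*z,z],-1)
    P=(c-t)@R
    P[z<=0]=np.nan
    return P
E
python3 - <<'E'
from h import *
for n in('side','top'):
    s=save(n,n+'0.png'); print(n,-np.array(s['R']).T@np.array(s['t'])); print(np.array(s['R']))
print(sense())
E
```

```text
pics
side [ 368.25936878 -854.04991985  674.31015813]
[[ 0.97178126 -0.2354409  -0.01444894]
 [-0.14539342 -0.54962411 -0.82266281]
 [ 0.18574699  0.80154908 -0.56834596]]
top [ 375.01195666   -7.54299049 1424.53641995]
[[ 0.02262885 -0.99943495  0.02485397]
 [-0.98988634 -0.0258813  -0.13948189]
 [ 0.14004633 -0.02144629 -0.98991266]]
{'time': 0.1, 'joint_pos': array([-7.09555927e+01,  7.51267424e+00,  8.53240080e+01, -6.72329016e-04,
        8.72620533e+01, -4.89241697e+00]), 'qd': array([ 0.04585335, -0.15258861, -0.13208988,  0.02934607, -0.15477363,
        0.00399975]), 'joint_efforts': array([ 2.93590265e-04, -5.70954323e+01, -5.01940370e+01, -2.93131798e-04,
        8.22304428e-03, -8.56965835e-05]), 'tool_pos': array([ 243.39345702, -548.18666449,  403.72006286]), 'tcp_rot': array([-1.79901567e+02, -7.75160263e-03,  2.39368503e+01]), 'ft_force': array([ 0.04911908, -0.16512907, -0.40798071]), 'wrist_torque': array([-0.00321331, -0.01658441, -0.022242  ]), 'finger_gap': 85.3831519087855}
```

View pics/top0.png

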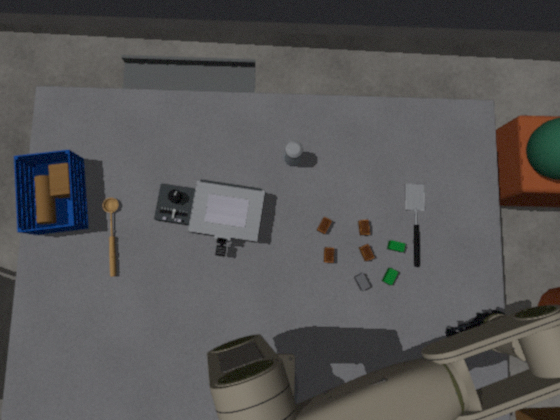

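View pics/side0.png

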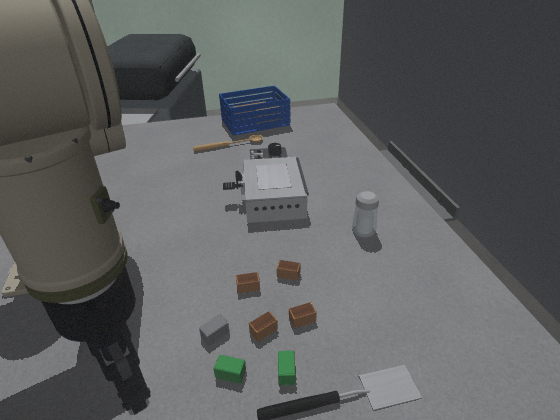

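The top view shows four brown chunks at (325,226), (365,228), (330,255) and (367,253). Two green look-alikes and one grey one lie next to them. The smoker box is at (228,212), with its latch at (221,246) and its knob at (178,196). Now I'll measure these.

```bash
cat >> h.py <<'E'
def chunks(s,lo=20,hi=38):
    P=pts(s); hsv=cv2.cvtColor(s['pixels'],cv2.COLOR_RGB2HSV)
    m=((hsv[...,0]<14)&(hsv[...,1]>110)&(hsv[...,2]>35)).astype('uint8')
    n,l,st,c=cv2.connectedComponentsWithStats(m)
    out=[]
    for i in range(1,n):
        if st[i,4]<25: continue
        p=P[l==i]; p=p[np.isfinite(p[:,0])]
        if len(p)<10: continue
        zt=np.percentile(p[:,2],90); q=p[abs(p[:,2]-zt)<5]
        if zt>120 or abs(p[:,1].mean())>700: continue
        r=cv2.minAreaRect(q[:,:2].astype('float32'))
        out.append((c[i].round(),q[:,:2].mean(0).round(1),round(zt,1),np.round(r[0],1),np.round(r[1],1),round(r[2],1),len(q)))
    return out
E
python3 - <<'E'
from h import *
for n in('top','side'):
    s=dict(np.load(f'pics/{n}0.png.npz')); print(n)
    for o in chunks(s): print(o)
s=dict(np.load('pics/top0.png.npz'));P=pts(s)
print(s['intrinsics'])
for u,v in[(191,208),(265,190),(228,212),(221,246),(178,195),(168,218),(174,216),(184,218)]: print(u,v,P[v,u].round(1))
im=cv2.cvtColor(s['pixels'],cv2.COLOR_RGB2BGR)[165:275,140:280]; cv2.imwrite('pics/z0.png',cv2.resize(im,None,fx=5.5,fy=5.4,interpolation=cv2.INTER_CUBIC))
s=dict(np.load('pics/side0.png.npz'))
im=cv2.cvtColor(s['pixels'],cv2.COLOR_RGB2BGR)[130:230,210:320]; cv2.imwrite('pics/z1.png',cv2.resize(im,None,fx=6,fy=6,interpolation=cv2.INTER_CUBIC))
E
```

```text
top
(array([324., 225.]), array([ 521. , -201.4]), np.float64(33.8), array([ 519.5, -200.4]), array([26.4, 44. ]), 63.6, 64)
(array([364., 227.]), array([ 516.7, -332.6]), np.float64(33.8), array([ 517.2, -333.8]), array([47.6, 26.4]), 7.0, 64)
(array([367., 252.]), array([ 435.7, -339.9]), np.float64(33.9), array([ 435.2, -340.1]), array([46.2, 29.1]), 22.6, 75)
(array([329., 255.]), array([ 423.7, -219.5]), np.float64(33.1), array([ 423.1, -216.3]), array([45.3, 26. ]), 0.7, 69)
side
(array([293., 312.]), array([ 500.8, -331.7]), np.float64(31.5), array([ 503.8, -333.7]), array([16.2, 26.1]), 2.6, 32)
(array([301., 315.]), array([ 515.1, -342.8]), np.float64(32.0), array([ 515.4, -341.9]), array([26.3,  9.8]), 13.5, 33)
(array([264., 319.]), array([ 440.3, -333.7]), np.float64(31.6), array([ 439. , -336.8]), array([40.8, 26.5]), 18.2, 69)
(array([260., 326.]), array([ 431.1, -349.6]), np.float64(32.0), array([ 430.3, -348.8]), array([21.6, 40.7]), 87.8, 59)
[[428.96246586   0.         275.04629118]
 [  0.         428.96246586 208.0469765 ]
 [  0.           0.           1.        ]]
191 208 [562.2 233.   52.5]
265 190 [ 6.372e+02 -3.100e+00 -4.000e-01]
228 212 [549.5 111.9  74.6]
221 246 [442.3 131.1  60.1]
178 195 [597.5 269.4  88.3]
168 218 [527.8 304.2  54.4]
174 216 [534.  284.2  60.2]
184 218 [529.7 254.3  49.3]
```

View pics/z0.png

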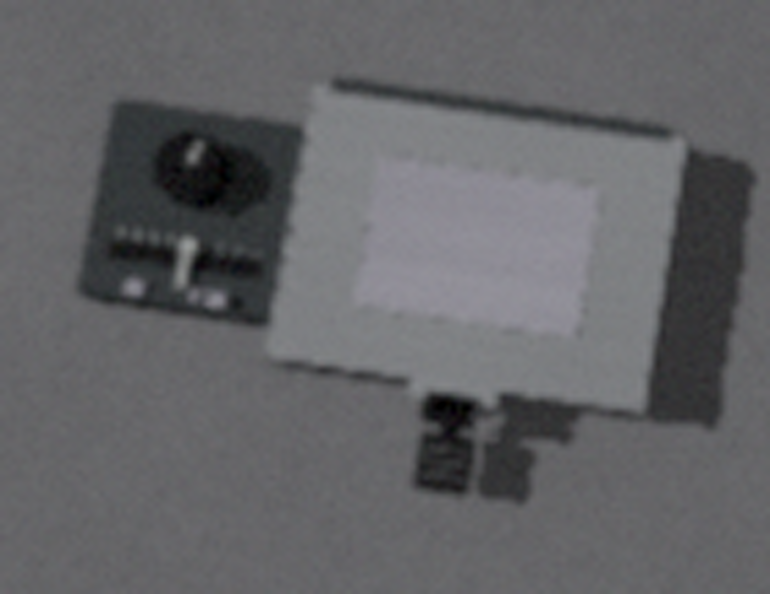

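View pics/z1.png

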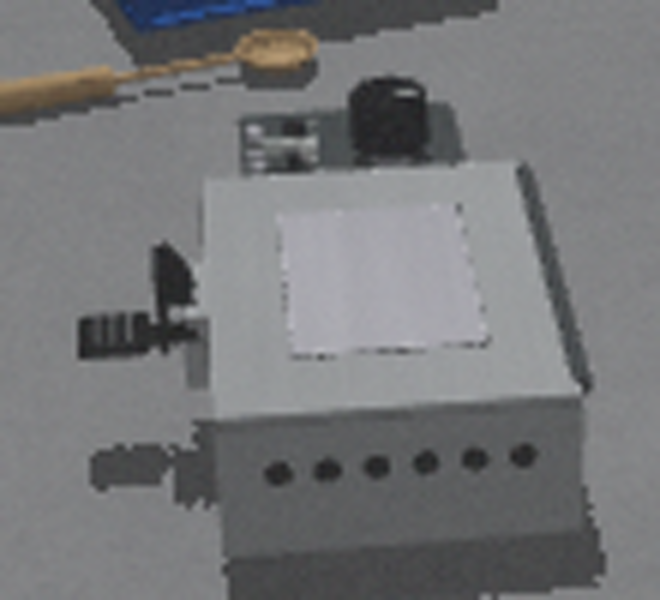

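```bash
python3 - <<'E'
from h import *
s=dict(np.load('pics/top0.png.npz'));P=pts(s)
m=(abs(P[...,2]-75.5)<5)&(P[...,0]>420)&(P[...,0]<700)&(P[...,1]>-40)&(P[...,1]<240)
m=cv2.morphologyEx(m.astype('uint8'),cv2.MORPH_OPEN,np.ones((5,5)))
q=P[m>0]; r=cv2.minAreaRect(q[:,:2].astype('float32'));print('lid',r,len(q),np.median(q[:,2]))
a=np.deg2rad
c=np.array(r[0]); w=r[1];
yaw=r[2] if r[1][0]<r[1][1] else r[2]-90
print('yaw',yaw)
R=np.array([[np.cos(a(yaw)),-np.sin(a(yaw))],[np.sin(a(yaw)),np.cos(a(yaw))]])
np.save('box.npy',np.array([*c,yaw]))
def w(x,y): return c+R@[x,y]
print('pad near',w(-110,0),'knob?',w(0,170),'corners',w(-60,110),w(-60,230))
# local coords of side box top pixels
L=(P[...,:2]-c)@R
sb=(abs(P[...,2]-50)<4)&(L[...,1]>112)&(L[...,1]<250)&(abs(L[...,0])<80)
print('sidebox',L[sb].min(0),L[sb].max(0))
kn=(abs(P[...,2]-88)<5)&(L[...,1]>112)&(L[...,1]<250); print('knob',L[kn].mean(0),P[kn].mean(0),kn.sum())
pd=(P[...,2]>45)&(P[...,2]<68)&(L[...,0]<-95)&(L[...,0]>-150)&(abs(L[...,1])<40); print('pad',L[pd].mean(0),L[pd].min(0),L[pd].max(0),P[pd].mean(0),pd.sum())
for n,(u0,v0,u1,v1) in dict(top=(155,200,200,228),side=(245,140,295,165)).items():
    s=dict(np.load(f'pics/{n}0.png.npz')); im=cv2.cvtColor(s['pixels'],cv2.COLOR_RGB2BGR)[v0:v1,u0:u1]
    cv2.imwrite(f'pics/f_{n}.png',cv2.resize(im,None,fx=16,fy=16,interpolation=cv2.INTER_NEAREST))
    if n=='top':
        np.set_printoptions(linewidth=250); print(P[206:224,160:196,2].round(0).astype(int))
E
```

```text
lid ((552.6436767578125, 115.58037567138672), (219.252197265625, 174.08815002441406), 83.39112854003906) 1500 75.75866342812031
yaw -6.6088714599609375
pad near [443.37463146 128.24038118] knob? [572.20913982 284.45071841] corners [505.70238483 231.75487852] [519.51329993 350.95747339]
sidebox [-57.41454797 114.56240334] [ 62.82286021 229.3382485 ]
knob [ 23.08627856 168.99634834] [595.02649784 280.79671411  87.12770957] 118
pad [-124.99884254    1.21818166] [-143.273339    -14.19269765] [-104.2992981    17.07687425] [428.61565856 131.17669914  56.83941241] 117
[[                  46                   51                   53                   48                   46                   49                   50                   46                   47                   48                   49
                    44                   51                   48                   45                   42                   50                   52                   48                   44                   44                   49
                    56                   50                   48  
[... 12599 characters left out ...]
5                   -6                   -3                    0                    1                   -1
                    -3                    7                   16                   20                   22                   36                   41                   45                   44                   42                   51
                    45                   46                   43                   52                   49                   51                   49                   51                   75                   72                   75
                    73                   74                   78]]<stdin>:24: RuntimeWarning: invalid value encountered in cast
```

View pics/f_top.png

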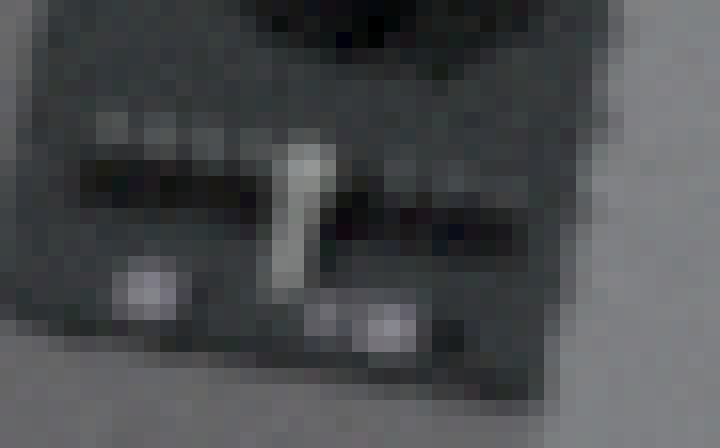

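View pics/f_side.png

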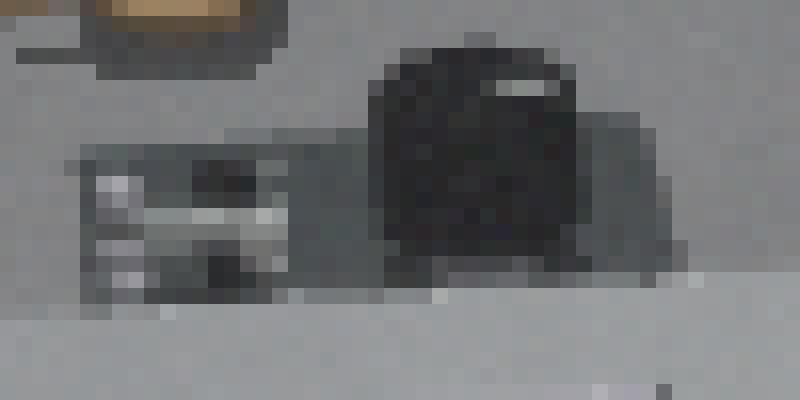

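The fork is the tab with prongs at about (175.5,220) and (180,220.5) in the top view. The low stub is at (164,218), and the pointer tip is at (172.5,217.5). Next I'll refine the box frame and work out the targets.

```bash
cat >> h.py <<'E'
def ray(s,u,v,z):
    K=np.array(s['intrinsics']);R=np.array(s['R']);t=np.array(s['t'])
    d=R.T@np.linalg.inv(K)@np.array([u,v,1.]); c=-R.T@t
    return c+d*(z-c[2])/d[2]
def bx():
    x,y,a=np.load('box.npy'); a=np.deg2rad(a); return np.array([x,y]),np.array([[np.cos(a),-np.sin(a)],[np.sin(a),np.cos(a)]])
def w(x,y):
    c,R=bx(); return c+R@[x,y]
def loc(p):
    c,R=bx(); return R.T@(np.array(p)[:2]-c)
E
python3 - <<'E'
from h import *
s=dict(np.load('pics/top0.png.npz'));P=pts(s)
c,R=bx(); L=(P[...,:2]-c)@R
m=(abs(P[...,2]-75.5)<6)&(abs(L[...,0])<110)&(abs(L[...,1])<125)
# image-space edges: use boundary of mask, cast at z=76
mm=cv2.morphologyEx(m.astype('uint8'),cv2.MORPH_OPEN,np.ones((3,3)))
cn=max(cv2.findContours(mm,cv2.RETR_EXTERNAL,cv2.CHAIN_APPROX_NONE)[0],key=len)[:,0]
W=np.array([ray(s,u,v,76)[:2] for u,v in cn]); l=(W-c)@R
for nm,sel,ax in(('front',(l[:,0]<-75)&(l[:,0]>-95)&(abs(l[:,1])>35)&(abs(l[:,1])<100),1),('back',(l[:,0]>70)&(abs(l[:,1])<95),1),('left',(l[:,1]>98)&(abs(l[:,0])<70),0),('right',(l[:,1]<-98)&(abs(l[:,0])<70),0)):
    f=np.polyfit(l[sel][:,ax],l[sel][:,1-ax],1); print(nm,sel.sum(),f, np.rad2deg(np.arctan(f[0])))
# side box
hs=(P[...,2]>42)
for n,u,v,z in(('pad c',221,250.8,57),('ptr tip',172.4,218,63),('ptr root',174,210.5,63),('gap',177.6,220,64),('p1',175.5,219.7,65),('p2',180,220.3,65),('stub',164.3,218,60)):
    p=ray(s,u,v,z); print(n,p.round(1),loc(p).round(1))
E
```

```text
front 43 [ 1.32304272e-02 -7.97302538e+01] 0.7580034159586678
back 75 [8.90910542e-03 8.33165279e+01] 0.5104406352622206
left 43 [-3.07050355e-03  1.07482669e+02] -0.17592634144657318
right 48 [-9.76815167e-03 -1.06105967e+02] -0.5596560645150225
pad c [427.3 130.8  57. ] [-126.2    0.7]
ptr tip [527.2 288.3  63. ] [-45.2 168.7]
ptr root [551.3 284.6  63. ] [-20.8 167.7]
gap [521.1 271.3  64. ] [-49.3 151.1]
p1 [521.8 277.8  65. ] [-49.3 157.6]
p2 [520.2 263.5  65. ] [-49.2 143.2]
stub [526.9 314.6  60. ] [-48.5 194.7]
```

```bash
cat >> h.py <<'E'
from scipy.spatial.transform import Rotation as Ro
def tgt(p,yaw,tilt=0,ext=0):
    "p: point which the tool point at distance ext ahead of TCP reaches"
    Rm=Ro.from_euler('xyz',[180,0,yaw],degrees=True)*Ro.from_euler('y',tilt,degrees=True)
    return np.array(p)-Rm.apply([0,0,ext]),Rm
def plan(*steps):
    st=sense(); p=np.array(st['tool_pos'],float); R0=Ro.from_euler('xyz',st['tcp_rot'],degrees=True)
    for k in steps:
        q,R1=tgt(*k); d=R0.inv().apply(q-p)/150; a=np.rad2deg((R0.inv()*R1).as_rotvec())/45
        print('t',d.round(3),'a',a.round(3),'tcp',q.round(0)); p,R0=q,R1
E
python3 - <<'E'
from h import *
c,R=bx(); n=c+R@[1.5,.5]; np.save('box.npy',[*n,-7.1])
print(loc([427.3,130.8]), loc([595,280.8]),w(-172,0))
pad=[*w(-127,0.5),75]
plan(([330,-420,400],10),([400,-280,400],-7.1),([400,-150,400],-7.1),([400,-10,400],-7.1),([*w(-172,0.5),330],-7.1),(pad,-7.1,15,173))
E
```

```text
[-127.75936074   -0.90258343] [ 20.11448373 168.6751749 ] [383.51016136 137.16387071]
t [ 0.874 -0.547  0.026] a [-0.002  0.     0.31 ] tcp [ 330. -420.  400.]
t [ 0.622 -0.838 -0.   ] a [ 0.   -0.    0.38] tcp [ 400. -280.  400.]
t [-0.107 -0.86  -0.   ] a [0. 0. 0.] tcp [ 400. -150.  400.]
t [-0.115 -0.926 -0.   ] a [0. 0. 0.] tcp [400. -10. 400.]
t [-0.23  -0.963  0.467] a [0. 0. 0.] tcp [384. 138. 330.]
t [ 0.001 -0.     0.586] a [0.    0.333 0.   ] tcp [384. 138. 242.]
```

```bash
r() { :; }
python3 -m jog '[{"tx":0.87,"ty":-0.55,"tz":0.02,"az":0.31,"hand":0},{"tx":0.87,"ty":-0.55,"tz":0.02,"az":0.31,"hand":0},{"tx":0.87,"ty":-0.55,"tz":0.02,"az":0.31,"hand":0},{"tx":0.87,"ty":-0.55,"tz":0.02,"az":0.31,"hand":0},{"tx":0.87,"ty":-0.55,"tz":0.02,"az":0.31,"hand":0}]' 30
python3 - <<'E'
from h import *
print(sense()['tool_pos'],sense()['tcp_rot'],sense()['finger_gap'])
E
```

```text
[ 243.39345702 -548.18666449  403.72006286] [-1.79901567e+02 -7.75160263e-03  2.39368503e+01] 85.3831519087855invalid input at $[0]: expected keys tx, ty, tz, ax, ay, az, hand
```

```bash

python3 -m jog '[{"tx":0.87,"ty":-0.55,"tz":0.02,"ax":0,"ay":0,"az":0.31,"hand":0},{"tx":0.87,"ty":-0.55,"tz":0.02,"ax":0,"ay":0,"az":0.31,"hand":0},{"tx":0.87,"ty":-0.55,"tz":0.02,"ax":0,"ay":0,"az":0.31,"hand":0},{"tx":0.87,"ty":-0.55,"tz":0.02,"ax":0,"ay":0,"az":0.31,"hand":0},{"tx":0.87,"ty":-0.55,"tz":0.02,"ax":0,"ay":0,"az":0.31,"hand":0}]' 30
python3 -m jog '[{"tx":0.62,"ty":-0.84,"tz":0,"ax":0,"ay":0,"az":0.38,"hand":0},{"tx":0.62,"ty":-0.84,"tz":0,"ax":0,"ay":0,"az":0.38,"hand":0},{"tx":0.62,"ty":-0.84,"tz":0,"ax":0,"ay":0,"az":0.38,"hand":0},{"tx":0.62,"ty":-0.84,"tz":0,"ax":0,"ay":0,"az":0.38,"hand":0},{"tx":0.62,"ty":-0.84,"tz":0,"ax":0,"ay":0,"az":0.38,"hand":0}]'
```

```text
time: 0.52
tool_pos: [331.8, -416.0, 401.1]
tcp_rot: [-179.9, -0.1, 10.2]
ft_force: [-0.4, 0.7, -0.2]
finger_gap: 25.8
time: 0.93
tool_pos: [401.0, -275.2, 401.4]
tcp_rot: [-179.8, -0.0, -6.9]
ft_force: [-0.5, -0.4, 0.1]
finger_gap: 0.1
```

```bash

python3 -m jog '[{"tx":-0.11,"ty":-0.88,"tz":0,"ax":0,"ay":0,"az":0,"hand":0},{"tx":-0.11,"ty":-0.88,"tz":0,"ax":0,"ay":0,"az":0,"hand":0},{"tx":-0.11,"ty":-0.88,"tz":0,"ax":0,"ay":0,"az":0,"hand":0},{"tx":-0.11,"ty":-0.88,"tz":0,"ax":0,"ay":0,"az":0,"hand":0}]'
python3 -m jog '[{"tx":-0.11,"ty":-0.93,"tz":0,"ax":0,"ay":0,"az":0,"hand":0},{"tx":-0.11,"ty":-0.93,"tz":0,"ax":0,"ay":0,"az":0,"hand":0},{"tx":-0.11,"ty":-0.93,"tz":0,"ax":0,"ay":0,"az":0,"hand":0},{"tx":-0.11,"ty":-0.93,"tz":0,"ax":0,"ay":0,"az":0,"hand":0}]'
python3 -m jog '[{"tx":-0.23,"ty":-0.96,"tz":0.47,"ax":0,"ay":0.33,"az":0,"hand":0},{"tx":-0.23,"ty":-0.96,"tz":0.47,"ax":0,"ay":0.33,"az":0,"hand":0},{"tx":-0.23,"ty":-0.96,"tz":0.47,"ax":0,"ay":0.33,"az":0,"hand":0},{"tx":-0.23,"ty":-0.96,"tz":0.47,"ax":0,"ay":0.33,"az":0,"hand":0},{"tx":-0.23,"ty":-0.96,"tz":0.47,"ax":0,"ay":0.33,"az":0,"hand":0}]'
python3 - <<'E'
from h import *
save('top','t1.png');save('side','s1.png')
plan(([*w(-127,0.5),75],-7.1,15,173),([*w(-127,0.5),60],-7.1,15,173),([*w(-127,0.5),45],-7.1,15,173))
P=sense();print(P['tcp_rot'],P['ft_force'])
E
```

```text
time: 1.27
tool_pos: [398.7, -142.9, 401.3]
tcp_rot: [-179.9, 0.0, -7.0]
ft_force: [-1.2, -0.5, -0.0]
finger_gap: 0.0
time: 1.6
tool_pos: [399.4, -3.2, 401.6]
tcp_rot: [-179.9, 0.0, -7.0]
ft_force: [-0.4, -0.9, 0.1]
finger_gap: 0.3
time: 2.02
tool_pos: [380.9, 145.2, 327.3]
tcp_rot: [-180.0, -14.6, -6.8]
ft_force: [-0.7, -1.0, -1.1]
finger_gap: 0.1
t [-0.14   0.026  0.57 ] a [0.001 0.006 0.006] tcp [384. 138. 242.]
t [-0.026 -0.     0.097] a [0. 0. 0.] tcp [384. 138. 227.]
t [-0.026 -0.     0.097] a [0. 0. 0.] tcp [384. 138. 212.]
[179.90801195 -14.73726589  -6.83811461] [0.39344503 0.1028778  0.3378851 ]
```

View pics/t1.png

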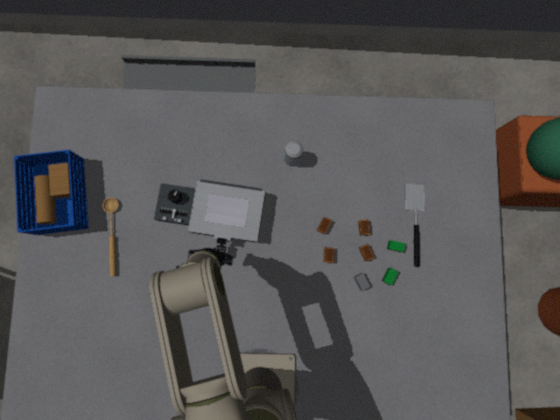

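View pics/s1.png

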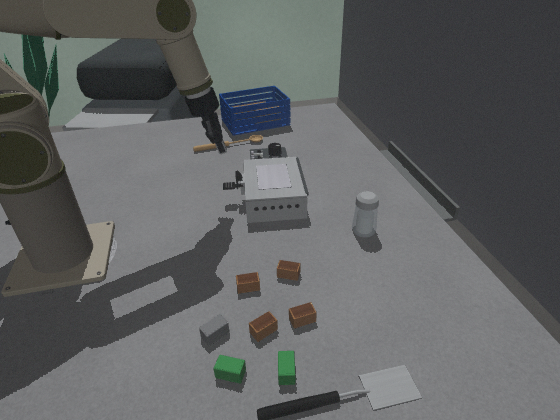

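The arm is above the latch. The part of the table it hid before is clear, so there are exactly four brown chunks. I'll press the latch now.

```bash

python3 -m jog '[{"tx":-0.14,"ty":0.03,"tz":0.57,"ax":0,"ay":0,"az":0,"hand":0},{"tx":-0.14,"ty":0.03,"tz":0.57,"ax":0,"ay":0,"az":0,"hand":0},{"tx":-0.14,"ty":0.03,"tz":0.57,"ax":0,"ay":0,"az":0,"hand":0},{"tx":-0.14,"ty":0.03,"tz":0.57,"ax":0,"ay":0,"az":0,"hand":0}]'
python3 -m jog '[{"tx":-0.03,"ty":0,"tz":0.11,"ax":0,"ay":0,"az":0,"hand":0},{"tx":-0.03,"ty":0,"tz":0.11,"ax":0,"ay":0,"az":0,"hand":0}]'
python3 -m jog '[{"tx":-0.02,"ty":0,"tz":0.08,"ax":0,"ay":0,"az":0,"hand":0},{"tx":-0.02,"ty":0,"tz":0.08,"ax":0,"ay":0,"az":0,"hand":0},{"tx":-0.02,"ty":0,"tz":0.08,"ax":0,"ay":0,"az":0,"hand":0}]'
python3 - <<'E'
from h import *
save('top','t2.png');save('side','s2.png')
s=sense();p=s['tool_pos']+Ro.from_euler('xyz',s['tcp_rot'],degrees=True).apply([0,0,173]);print(p,loc(p),s['ft_force'])
E
```

```text
time: 2.45
tool_pos: [383.7, 134.4, 241.0]
tcp_rot: [179.8, -14.5, -7.2]
ft_force: [-0.6, -0.3, 0.6]
finger_gap: 0.1
time: 2.62
tool_pos: [385.3, 135.4, 227.0]
tcp_rot: [-180.0, -14.9, -7.2]
ft_force: [-0.4, -0.7, 0.3]
finger_gap: 0.2
time: 2.87
tool_pos: [385.8, 136.0, 216.1]
tcp_rot: [-180.0, -15.0, -7.2]
ft_force: [-0.5, -1.1, 2.7]
finger_gap: 0.1
[430.16611099 130.6328325   48.82504619] [-124.89456512   -0.71421353] [ 0.05252922 -1.46910293  3.20574243]
```

View pics/s2.png

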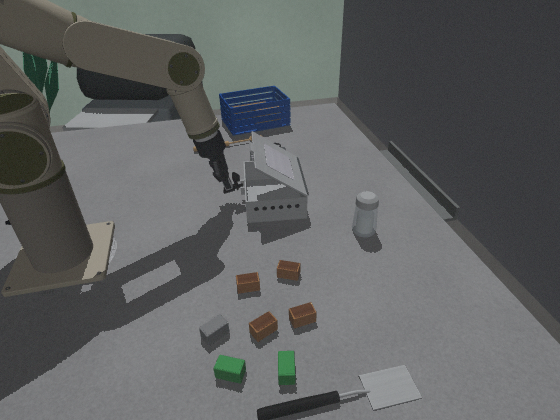

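The lid is swinging open. I'll back off and look at it again.

```bash

python3 -m jog '[{"tx":0,"ty":0,"tz":-0.25,"ax":0,"ay":0,"az":0,"hand":0.2},{"tx":-0.1,"ty":0,"tz":-0.9,"ax":0,"ay":0,"az":0,"hand":0.7},{"tx":-0.1,"ty":0,"tz":-0.9,"ax":0,"ay":0,"az":0,"hand":0.7},{"tx":-0.1,"ty":0,"tz":-0.9,"ax":0,"ay":0,"az":0,"hand":0.7},{"tx":-0.1,"ty":0,"tz":-0.9,"ax":0,"ay":0,"az":0,"hand":0.7}]'
python3 - <<'E'
from h import *
save('top','t3.png');save('side','s3.png')
k=w(21.5,169); print(k)
plan(([*w(-120,169),380],40),([*k,345],90),([*k,76],105,0,155))
E
```

```text
time: 3.38
tool_pos: [336.1, 142.9, 346.5]
tcp_rot: [-179.7, -15.3, -7.1]
ft_force: [-0.1, 0.6, -0.7]
finger_gap: 59.4
[596.41504091 280.95108246]
t [ 0.709 -1.131 -0.073] a [ 0.135 -0.315 -1.04 ] tcp [456. 298. 380.]
t [0.642 0.691 0.233] a [-0.     0.    -1.111] tcp [596. 281. 345.]
t [ 0.   -0.    0.76] a [ 0.     0.    -0.333] tcp [596. 281. 231.]
```

View pics/s3.png

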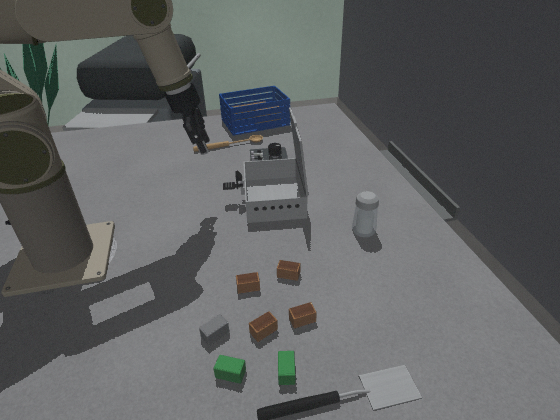

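View pics/t3.png

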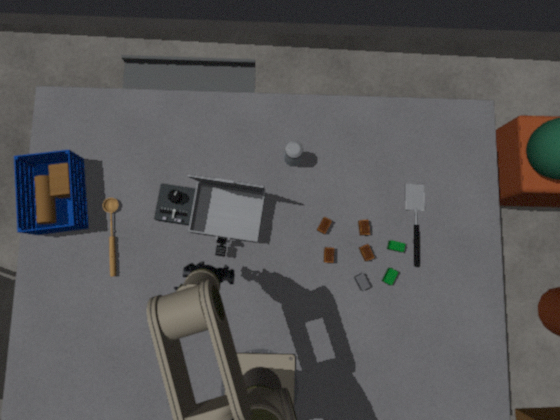

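The lid is fully open: it stands upright at (228,180) in the top view and the inside of the box is visible. I'll re-measure the chunks and fetch the first one. The knob can wait until the lid is shut.

```bash
python3 - <<'E'
from h import *
s=dict(np.load('pics/t3.png.npz'))
for o in chunks(s): print(o)
plan(([420,-10,340],-3),([424,-130,330],0),([423.5,-218,250],0),([423.5,-218,22],0,0,155))
E
```

```text
(array([324., 225.]), array([ 520.2, -201.5]), np.float64(33.4), array([ 519.4, -201.1]), array([25.3, 48.2]), 64.4, 62)
(array([364., 226.]), array([ 518. , -332.6]), np.float64(34.3), array([ 517.1, -333.3]), array([45.5, 26.6]), 9.4, 69)
(array([367., 252.]), array([ 434.3, -341.1]), np.float64(34.4), array([ 435.1, -341.4]), array([46.7, 25.7]), 19.0, 62)
(array([329., 255.]), array([ 423.6, -217.1]), np.float64(33.9), array([ 423.2, -216.2]), array([26.5, 45.9]), 89.4, 78)
t [0.656 0.939 0.186] a [ 0.01  -0.333 -0.09 ] tcp [420. -10. 340.]
t [0.068 0.798 0.067] a [ 0.     0.    -0.067] tcp [ 424. -130.  330.]
t [-0.003  0.587  0.533] a [0. 0. 0.] tcp [ 424. -218.  250.]
t [ 0.    -0.     0.487] a [0. 0. 0.] tcp [ 424. -218.  177.]
```

```bash

python3 -m jog '[{"tx":0.66,"ty":0.94,"tz":0.18,"ax":0,"ay":-0.33,"az":-0.09,"hand":0.7},{"tx":0.66,"ty":0.94,"tz":0.18,"ax":0,"ay":-0.33,"az":-0.09,"hand":0.7},{"tx":0.66,"ty":0.94,"tz":0.18,"ax":0,"ay":-0.33,"az":-0.09,"hand":0.7},{"tx":0.66,"ty":0.94,"tz":0.18,"ax":0,"ay":-0.33,"az":-0.09,"hand":0.7},{"tx":0.66,"ty":0.94,"tz":0.18,"ax":0,"ay":-0.33,"az":-0.09,"hand":0.7}]'
python3 -m jog '[{"tx":0.07,"ty":0.81,"tz":0.07,"ax":0,"ay":0,"az":-0.07,"hand":0.7},{"tx":0.07,"ty":0.81,"tz":0.07,"ax":0,"ay":0,"az":-0.07,"hand":0.7},{"tx":0.07,"ty":0.81,"tz":0.07,"ax":0,"ay":0,"az":-0.07,"hand":0.7},{"tx":0.07,"ty":0.81,"tz":0.07,"ax":0,"ay":0,"az":-0.07,"hand":0.7}]'
python3 -m jog '[{"tx":0,"ty":0.59,"tz":0.53,"ax":0,"ay":0,"az":0,"hand":0.7},{"tx":0,"ty":0.59,"tz":0.53,"ax":0,"ay":0,"az":0,"hand":0.7},{"tx":0,"ty":0.59,"tz":0.53,"ax":0,"ay":0,"az":0,"hand":0.7},{"tx":0,"ty":0.59,"tz":0.53,"ax":0,"ay":0,"az":0,"hand":0.7},{"tx":0,"ty":0.59,"tz":0.53,"ax":0,"ay":0,"az":0,"hand":0.7}]'
python3 - <<'E'
from h import *
s=save('side','s4.png')
print(sense()['tcp_rot'])
plan(([423.5,-217.5,22],0,0,155))
E
```

```text
time: 3.9
tool_pos: [421.7, -14.9, 337.7]
tcp_rot: [179.4, 0.2, -3.3]
ft_force: [0.8, 0.9, 0.2]
finger_gap: 59.8
time: 4.23
tool_pos: [423.1, -137.7, 327.9]
tcp_rot: [179.4, 0.3, -0.3]
ft_force: [0.7, 0.4, 0.9]
finger_gap: 59.9
time: 4.65
tool_pos: [422.4, -221.8, 247.8]
tcp_rot: [179.7, 0.4, -0.1]
ft_force: [-0.1, 0.5, -0.1]
finger_gap: 59.7
[ 1.79646283e+02  2.59920452e-01 -5.67704885e-02]
t [ 0.004 -0.029  0.483] a [ 0.008  0.006 -0.001] tcp [ 424. -217.  177.]
```

View pics/s4.png

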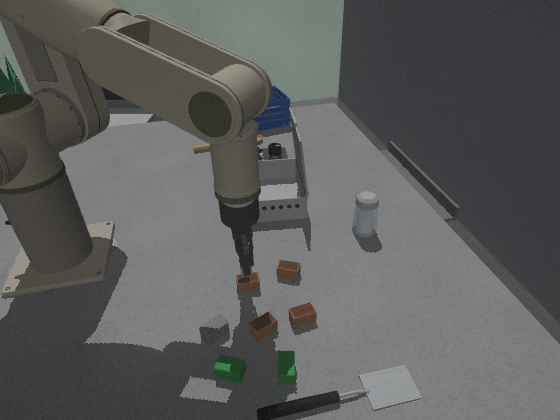

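The gripper is right above the chunk at (248,283). I'll go down, grip it and lift.

```bash

python3 -m jog '[{"tx":0,"ty":-0.03,"tz":0.3,"ax":0,"ay":0,"az":0,"hand":0.7},{"tx":0,"ty":-0.03,"tz":0.48,"ax":0,"ay":0,"az":0,"hand":0.7},{"tx":0,"ty":-0.03,"tz":0.48,"ax":0,"ay":0,"az":0,"hand":0.7},{"tx":0,"ty":-0.03,"tz":0.48,"ax":0,"ay":0,"az":0,"hand":0.7}]'
python3 -m jog '[{"tx":0,"ty":0,"tz":0,"ax":0,"ay":0,"az":0,"hand":0.1},{"tx":0,"ty":0,"tz":0,"ax":0,"ay":0,"az":0,"hand":0.1},{"tx":0,"ty":0,"tz":0,"ax":0,"ay":0,"az":0,"hand":0.1},{"tx":0,"ty":0,"tz":0,"ax":0,"ay":0,"az":0,"hand":0.1},{"tx":0,"ty":0,"tz":0,"ax":0,"ay":0,"az":0,"hand":0.1}]' 40
python3 -m jog '[{"tx":0,"ty":0,"tz":-0.9,"ax":0,"ay":0,"az":0,"hand":0.1},{"tx":0,"ty":0,"tz":-0.9,"ax":0,"ay":0,"az":0,"hand":0.1},{"tx":0,"ty":0,"tz":-0.9,"ax":0,"ay":0,"az":0,"hand":0.1},{"tx":0,"ty":0,"tz":-0.9,"ax":0,"ay":0,"az":0,"hand":0.1}]'
python3 - <<'E'
from h import *
s=save('side','s5.png')
for x,y in((-15,75),(-15,25),(-15,-25),(-15,-75)): print(w(x,y))
q=w(-20,70)
plan(([430,-150,310],0),([480,-20,310],-7.1),([520,110,310],-7.1),([*q,310],-7.1),([*q,45],-7.1,0,155))
E
```

```text
time: 5.03
tool_pos: [423.4, -216.3, 178.8]
tcp_rot: [179.6, 0.2, 0.1]
ft_force: [-0.6, -0.1, 0.1]
finger_gap: 59.7
time: 5.45
tool_pos: [425.5, -218.4, 182.4]
tcp_rot: [179.3, -0.2, 0.0]
ft_force: [0.1, 2.0, 6.1]
finger_gap: 29.2
time: 5.78
tool_pos: [426.3, -217.7, 324.1]
tcp_rot: [179.1, -0.6, 0.1]
ft_force: [0.8, -0.6, -0.1]
finger_gap: 29.2
[548.57638636 192.1833342 ]
[542.39631252 142.56673731]
[536.21623869  92.95014042]
[530.03616485  43.33354352]
t [ 0.023 -0.453  0.083] a [ 0.021 -0.014  0.001] tcp [ 430. -150.  310.]
t [ 0.333 -0.867 -0.   ] a [ 0.    -0.     0.158] tcp [480. -20. 310.]
t [ 0.158 -0.893 -0.   ] a [0. 0. 0.] tcp [520. 110. 310.]
t [ 0.088 -0.534 -0.   ] a [0. 0. 0.] tcp [543. 188. 310.]
t [-0.    -0.     0.733] a [0. 0. 0.] tcp [543. 188. 200.]
```

View pics/s5.png

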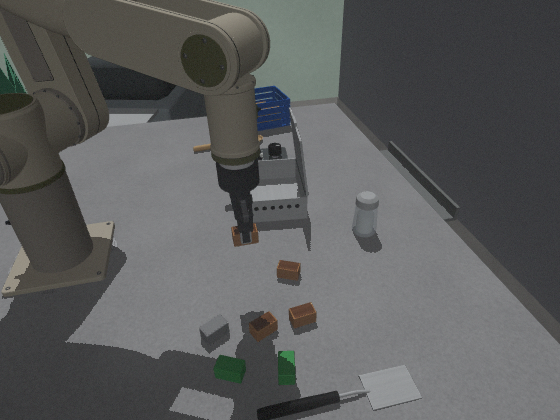

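```bash

python3 -m jog '[{"tx":0.18,"ty":-0.92,"tz":0.05,"ax":0,"ay":0,"az":0.07,"hand":0.1},{"tx":0.18,"ty":-0.92,"tz":0.05,"ax":0,"ay":0,"az":0.07,"hand":0.1},{"tx":0.18,"ty":-0.92,"tz":0.05,"ax":0,"ay":0,"az":0.07,"hand":0.1},{"tx":0.18,"ty":-0.92,"tz":0.05,"ax":0,"ay":0,"az":0.07,"hand":0.1}]'
python3 -m jog '[{"tx":0.25,"ty":-0.9,"tz":0.05,"ax":0,"ay":0,"az":0.08,"hand":0.1},{"tx":0.25,"ty":-0.9,"tz":0.05,"ax":0,"ay":0,"az":0.08,"hand":0.1},{"tx":0.25,"ty":-0.9,"tz":0.05,"ax":0,"ay":0,"az":0.08,"hand":0.1},{"tx":0.25,"ty":-0.9,"tz":0.05,"ax":0,"ay":0,"az":0.08,"hand":0.1}]'
python3 - <<'E'
from h import *
print(sense()['tcp_rot'])
q=w(-20,70)
plan(([*q,300],-7.1),([*q,45],-7.1,0,155))
E
```

```text
time: 6.17
tool_pos: [451.2, -74.9, 306.0]
tcp_rot: [179.6, -0.0, -3.0]
ft_force: [-0.5, -0.4, -0.9]
finger_gap: 29.1
time: 6.5
tool_pos: [496.5, 58.3, 297.4]
tcp_rot: [179.6, -0.1, -6.6]
ft_force: [0.1, 0.1, -0.8]
finger_gap: 29.2
[ 1.79595887e+02 -1.12108348e-01 -6.58260034e+00]
t [ 0.209 -0.893 -0.023] a [ 0.009 -0.003  0.011] tcp [543. 188. 300.]
t [-0.    -0.     0.667] a [0. 0. 0.] tcp [543. 188. 200.]
```

```bash

python3 -m jog '[{"tx":0.21,"ty":-0.83,"tz":0,"ax":0,"ay":0,"az":0.01,"hand":0.1},{"tx":0.21,"ty":-0.83,"tz":0,"ax":0,"ay":0,"az":0.01,"hand":0.1},{"tx":0.21,"ty":-0.83,"tz":0,"ax":0,"ay":0,"az":0.01,"hand":0.1},{"tx":0.21,"ty":-0.83,"tz":0,"ax":0,"ay":0,"az":0.01,"hand":0.1}]'
python3 - <<'E'
from h import *
print(sense()['tool_pos'],loc(sense()['tool_pos']))
save('top','t6.png');save('side','s6.png')
E
```

```text
time: 6.83
tool_pos: [542.7, 179.6, 296.2]
tcp_rot: [179.7, -0.1, -7.0]
ft_force: [1.2, 0.4, -0.2]
finger_gap: 29.1
[542.65566439 179.62415103 296.1950512 ] [-19.32298792  61.80531144]
```

View pics/s6.png

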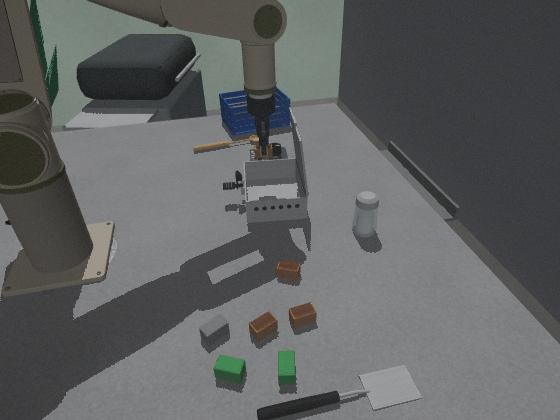

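The chunk is held over the left part of the box, clear of the lid. I'll lower and release it, then rise.

```bash

python3 -m jog '[{"tx":0,"ty":0,"tz":0.6,"ax":0,"ay":0,"az":0,"hand":0.1},{"tx":0,"ty":0,"tz":0.6,"ax":0,"ay":0,"az":0,"hand":0.1},{"tx":0,"ty":0,"tz":0.6,"ax":0,"ay":0,"az":0,"hand":0.1},{"tx":0,"ty":0,"tz":0.6,"ax":0,"ay":0,"az":0,"hand":0.1}]'
python3 -m jog '[{"tx":0,"ty":0,"tz":0,"ax":0,"ay":0,"az":0,"hand":0.5},{"tx":0,"ty":0,"tz":0,"ax":0,"ay":0,"az":0,"hand":0.5},{"tx":0,"ty":0,"tz":0,"ax":0,"ay":0,"az":0,"hand":0.5},{"tx":0,"ty":0,"tz":0,"ax":0,"ay":0,"az":0,"hand":0.5}]'
python3 -m jog '[{"tx":-0.1,"ty":0,"tz":-0.8,"ax":0,"ay":0,"az":0,"hand":0.5},{"tx":-0.1,"ty":0,"tz":-0.8,"ax":0,"ay":0,"az":0,"hand":0.5},{"tx":-0.1,"ty":0.3,"tz":-0.8,"ax":0,"ay":0,"az":0,"hand":0.7},{"tx":-0.1,"ty":0.8,"tz":-0.8,"ax":0,"ay":0,"az":0,"hand":0.7},{"tx":-0.1,"ty":0.8,"tz":-0.8,"ax":0,"ay":0,"az":0,"hand":0.7}]'
python3 - <<'E'
from h import *
s=save('top','t7.png');save('side','s7.png')
for o in chunks(s): print(o,loc(o[1]))
A=[519,-201]
plan(([520,-60,310],-20),([*A,290],-26),([*A,25],-26,0,155))
E
```

```text
time: 7.27
tool_pos: [539.2, 171.7, 202.5]
tcp_rot: [179.3, 0.4, -7.2]
ft_force: [-0.2, 0.4, -1.3]
finger_gap: 29.0
time: 7.6
tool_pos: [542.8, 173.4, 208.5]
tcp_rot: [179.6, -0.2, -7.2]
ft_force: [-0.1, -0.2, -0.2]
finger_gap: 42.4
time: 8.02
tool_pos: [513.1, 62.1, 330.6]
tcp_rot: [179.5, -0.4, -7.0]
ft_force: [0.2, -1.4, -1.0]
finger_gap: 59.8
(array([324., 225.]), array([ 522., -201.]), np.float64(32.8), array([ 519.9, -200. ]), array([24.5, 47.9]), 58.9, 55) [   7.22544376 -318.45326058]
(array([364., 227.]), array([ 515.8, -334.1]), np.float64(33.8), array([ 517.2, -332.9]), array([45.7, 28.2]), 4.3, 70) [  17.5243423  -451.29897066]
(array([367., 252.]), array([ 434. , -341.1]), np.float64(33.5), array([ 435.1, -340.8]), array([47. , 26.6]), 22.0, 75) [ -62.78319988 -468.35589503]
t [0.148 0.772 0.138] a [ 0.013 -0.008  0.28 ] tcp [520. -60. 310.]
t [0.315 0.886 0.133] a [ 0.    -0.     0.133] tcp [ 519. -201.  290.]
t [-0.    -0.     0.733] a [0. 0. 0.] tcp [ 519. -201.  180.]
```

View pics/t7.png

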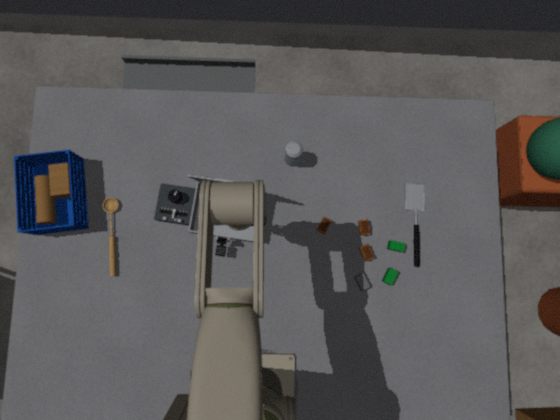

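```bash

python3 -m jog '[{"tx":0.15,"ty":0.77,"tz":0.05,"ax":0,"ay":0,"az":0.28,"hand":0.7},{"tx":0.15,"ty":0.77,"tz":0.05,"ax":0,"ay":0,"az":0.28,"hand":0.7},{"tx":0.15,"ty":0.77,"tz":0.05,"ax":0,"ay":0,"az":0.28,"hand":0.7},{"tx":0.15,"ty":0.77,"tz":0.05,"ax":0,"ay":0,"az":0.28,"hand":0.7}]'
python3 -m jog '[{"tx":0.31,"ty":0.89,"tz":0.2,"ax":0,"ay":0,"az":0.16,"hand":0.7},{"tx":0.31,"ty":0.89,"tz":0.2,"ax":0,"ay":0,"az":0.16,"hand":0.7},{"tx":0.31,"ty":0.89,"tz":0.2,"ax":0,"ay":0,"az":0.16,"hand":0.7},{"tx":0.31,"ty":0.89,"tz":0.2,"ax":0,"ay":0,"az":0.16,"hand":0.7},{"tx":0.31,"ty":0.89,"tz":0.2,"ax":0,"ay":0,"az":0.16,"hand":0.7}]'
python3 - <<'E'
from h import *
s=save('top','t8.png');save('side','s8.png')
for o in chunks(s): print(o)
print(sense()['tcp_rot'])
plan(([519.5,-201,25],-27,0,155))
E
```

```text
time: 8.45
tool_pos: [520.7, -59.9, 320.7]
tcp_rot: [179.4, -0.3, -20.0]
ft_force: [0.1, 0.4, -0.3]
finger_gap: 59.8
time: 8.87
tool_pos: [518.7, -200.0, 290.9]
tcp_rot: [179.5, -0.2, -27.2]
ft_force: [0.9, 0.0, 0.2]
finger_gap: 59.6
(array([212., 216.]), array([539.4, 166.7]), np.float64(37.6), array([538.8, 167.9]), array([28.2, 45.5]), 83.3, 73)
(array([324., 228.]), array([ 508.8, -196.4]), np.float64(34.3), array([ 508.5, -196.3]), array([16.7, 20.3]), 71.6, 19)
[179.54505418  -0.20193654 -27.04686906]
t [0.011 0.017 0.743] a [ 0.01  -0.004 -0.001] tcp [ 520. -201.  180.]
```

View pics/s8.png

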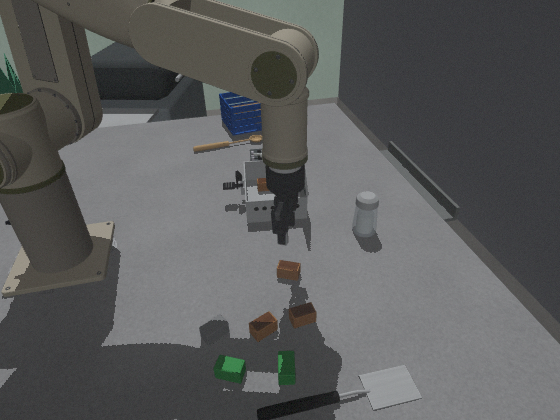

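Chunk 1 lies in the box at world (539,167). I'm above chunk 2 now, so I'll grip and lift it.

```bash

python3 -m jog '[{"tx":0.01,"ty":0.02,"tz":0.73,"ax":0,"ay":0,"az":0,"hand":0.7},{"tx":0.01,"ty":0.02,"tz":0.73,"ax":0,"ay":0,"az":0,"hand":0.7},{"tx":0.01,"ty":0.02,"tz":0.73,"ax":0,"ay":0,"az":0,"hand":0.7},{"tx":0.01,"ty":0.02,"tz":0.73,"ax":0,"ay":0,"az":0,"hand":0.7},{"tx":0.01,"ty":0.02,"tz":0.73,"ax":0,"ay":0,"az":0,"hand":0.7}]'
python3 -m jog '[{"tx":0,"ty":0,"tz":0,"ax":0,"ay":0,"az":0,"hand":0.1},{"tx":0,"ty":0,"tz":0,"ax":0,"ay":0,"az":0,"hand":0.1},{"tx":0,"ty":0,"tz":0,"ax":0,"ay":0,"az":0,"hand":0.1},{"tx":0,"ty":0,"tz":0,"ax":0,"ay":0,"az":0,"hand":0.1},{"tx":0,"ty":0,"tz":0,"ax":0,"ay":0,"az":0,"hand":0.1}]' 40
python3 -m jog '[{"tx":0,"ty":0,"tz":-0.8,"ax":0,"ay":0,"az":0,"hand":0.1},{"tx":0,"ty":0,"tz":-0.8,"ax":0,"ay":0,"az":0,"hand":0.1},{"tx":0,"ty":0,"tz":-0.8,"ax":0,"ay":0,"az":0,"hand":0.1},{"tx":0,"ty":0,"tz":-0.8,"ax":0,"ay":0,"az":0,"hand":0.1}]'
python3 - <<'E'
from h import *
q=w(-20,20); q2=w(-22,-58)
plan(([500,-60,300],-15),([*q2,300],-7.1),([*q,290],-7.1),([*q,45],-7.1,0,155))
E
```

```text
time: 9.38
tool_pos: [518.6, -199.3, 180.9]
tcp_rot: [179.5, 0.0, -26.9]
ft_force: [-0.0, -0.1, 0.8]
finger_gap: 60.0
time: 9.8
tool_pos: [520.7, -201.4, 185.0]
tcp_rot: [179.5, -0.5, -27.0]
ft_force: [-0.3, 1.6, 7.7]
finger_gap: 29.3
time: 10.13
tool_pos: [522.2, -201.2, 313.0]
tcp_rot: [179.5, -1.1, -27.0]
ft_force: [0.4, -0.4, 0.6]
finger_gap: 29.2
t [-0.56  -0.773  0.069] a [ 0.013 -0.024 -0.266] tcp [500. -60. 300.]
t [-0.047 -0.823 -0.   ] a [ 0.     0.    -0.176] tcp [525.  61. 300.]
t [ 0.013 -0.52   0.067] a [0. 0. 0.] tcp [537. 138. 290.]
t [-0.  -0.   0.6] a [0. 0. 0.] tcp [537. 138. 200.]
```

```bash

python3 -m jog '[{"tx":-0.56,"ty":-0.77,"tz":0.07,"ax":0,"ay":0,"az":-0.27,"hand":0.1},{"tx":-0.56,"ty":-0.77,"tz":0.07,"ax":0,"ay":0,"az":-0.27,"hand":0.1},{"tx":-0.56,"ty":-0.77,"tz":0.07,"ax":0,"ay":0,"az":-0.27,"hand":0.1},{"tx":-0.56,"ty":-0.77,"tz":0.07,"ax":0,"ay":0,"az":-0.27,"hand":0.1},{"tx":-0.56,"ty":-0.77,"tz":0.07,"ax":0,"ay":0,"az":-0.27,"hand":0.1}]'
python3 -m jog '[{"tx":-0.05,"ty":-0.82,"tz":0,"ax":0,"ay":0,"az":-0.18,"hand":0.1},{"tx":-0.05,"ty":-0.82,"tz":0,"ax":0,"ay":0,"az":-0.18,"hand":0.1},{"tx":-0.05,"ty":-0.82,"tz":0,"ax":0,"ay":0,"az":-0.18,"hand":0.1},{"tx":-0.05,"ty":-0.82,"tz":0,"ax":0,"ay":0,"az":-0.18,"hand":0.1}]'
python3 - <<'E'
from h import *
print(loc([539.4,166.7]),loc(sense()['tool_pos']))
q=w(-20,5)
plan(([*q,300],-7.1),([*q,58],-7.1,0,155))
E
```

```text
time: 10.55
tool_pos: [496.0, -55.5, 290.6]
tcp_rot: [179.6, -0.1, -14.6]
ft_force: [-0.7, -0.3, 1.0]
finger_gap: 29.1
time: 10.88
tool_pos: [521.9, 66.8, 290.4]
tcp_rot: [179.7, -0.2, -6.5]
ft_force: [0.0, 0.3, 0.5]
finger_gap: 29.2
[-20.95624352  48.57785868] [-25.93439279 -52.68132974]
t [ 0.044 -0.384 -0.066] a [ 0.008 -0.005  0.014] tcp [535. 123. 300.]
t [-0.   -0.    0.58] a [0. 0. 0.] tcp [535. 123. 213.]
```

```bash

python3 -m jog '[{"tx":0.04,"ty":-0.37,"tz":0,"ax":0,"ay":0,"az":0.01,"hand":0.1},{"tx":0.04,"ty":-0.37,"tz":0,"ax":0,"ay":0,"az":0.01,"hand":0.1},{"tx":0.04,"ty":-0.37,"tz":0.25,"ax":0,"ay":0,"az":0.01,"hand":0.1},{"tx":0.04,"ty":-0.37,"tz":0.5,"ax":0,"ay":0,"az":0.01,"hand":0.1},{"tx":0.04,"ty":-0.37,"tz":0.5,"ax":0,"ay":0,"az":0.01,"hand":0.1}]'
python3 -m jog '[{"tx":0,"ty":0,"tz":0.03,"ax":0,"ay":0,"az":0,"hand":0.5},{"tx":0,"ty":0,"tz":0.03,"ax":0,"ay":0,"az":0,"hand":0.5},{"tx":0,"ty":0,"tz":0.03,"ax":0,"ay":0,"az":0,"hand":0.5},{"tx":0,"ty":0,"tz":0.03,"ax":0,"ay":0,"az":0,"hand":0.5}]'
python3 -m jog '[{"tx":-0.1,"ty":0,"tz":-0.6,"ax":0,"ay":0,"az":0,"hand":0.5},{"tx":-0.1,"ty":0,"tz":-0.8,"ax":0,"ay":0,"az":0,"hand":0.5},{"tx":-0.1,"ty":0.3,"tz":-0.8,"ax":0,"ay":0,"az":0,"hand":0.7},{"tx":-0.1,"ty":0.9,"tz":-0.8,"ax":0,"ay":0,"az":0,"hand":0.7},{"tx":-0.1,"ty":0.9,"tz":-0.8,"ax":0,"ay":0,"az":0,"hand":0.7}]'
python3 - <<'E'
from h import *
s=save('top','t9.png');save('side','s9.png')
for o in chunks(s): print(o,loc(o[1]))
B=[517,-333.5]
plan(([490,-100,310],0),([510,-230,310],6),([*B,290],6),([*B,25],6,0,155))
E
```

```text
time: 11.3
tool_pos: [530.2, 115.0, 206.7]
tcp_rot: [179.3, 0.5, -7.1]
ft_force: [-1.9, -0.6, -2.1]
finger_gap: 29.2
time: 11.63
tool_pos: [534.5, 115.4, 211.4]
tcp_rot: [179.5, -0.3, -7.2]
ft_force: [0.6, -0.3, 0.1]
finger_gap: 42.6
time: 12.05
tool_pos: [505.1, 3.9, 332.7]
tcp_rot: [179.5, -0.5, -7.0]
ft_force: [1.7, -0.1, -0.4]
finger_gap: 59.7
(array([212., 216.]), array([541.1, 168.8]), np.float64(37.5), array([539.3, 168.4]), array([26.4, 45.2]), 78.3, 66) [-19.52884233  50.87187826]
(array([364., 227.]), array([ 517.2, -333. ]), np.float64(33.4), array([ 516.9, -332.1]), array([47.7, 27. ]), 7.2, 54) [  18.77764539 -450.03436346]
(array([363., 250.]), array([ 441.7, -329.3]), np.float64(32.8), array([ 440.1, -329.9]), array([27.4, 12.8]), 19.6, 21) [ -56.60074139 -455.69464679]
(array([368., 256.]), array([ 424.1, -345.7]), np.float64(32.9), array([ 424.1, -345. ]), array([18.6, 24.5]), 15.1, 21) [ -72.03871928 -474.14427656]
t [-0.011  0.67   0.151] a [ 0.015 -0.007 -0.165] tcp [ 490. -100.  310.]
t [0.133 0.867 0.   ] a [-0.     0.    -0.133] tcp [ 510. -230.  310.]
t [-0.026  0.691  0.133] a [0. 0. 0.] tcp [ 517. -334.  290.]
t [ 0.    -0.     0.733] a [0. 0. 0.] tcp [ 517. -334.  180.]
```

View pics/s9.png

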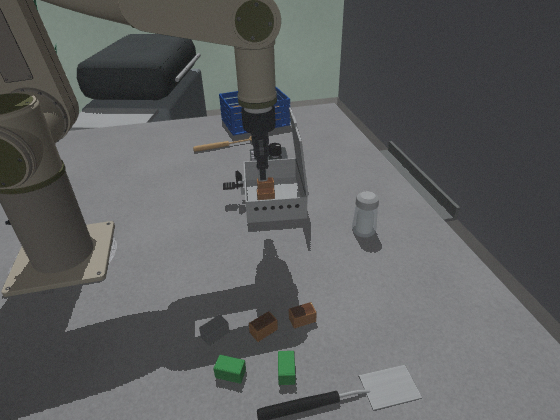

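Chunk 2 is in the box, seen at (266,188) in the side view. Next is the chunk at (517,-333).

```bash

python3 -m jog '[{"tx":0.0,"ty":0.75,"tz":0.1,"ax":0,"ay":0,"az":-0.17,"hand":0.7},{"tx":0.0,"ty":0.75,"tz":0.1,"ax":0,"ay":0,"az":-0.17,"hand":0.7},{"tx":0.0,"ty":0.75,"tz":0.1,"ax":0,"ay":0,"az":-0.17,"hand":0.7},{"tx":0.0,"ty":0.75,"tz":0.1,"ax":0,"ay":0,"az":-0.17,"hand":0.7}]'
python3 -m jog '[{"tx":0.1,"ty":0.9,"tz":0.05,"ax":0,"ay":0,"az":-0.13,"hand":0.7},{"tx":0.1,"ty":0.9,"tz":0.05,"ax":0,"ay":0,"az":-0.13,"hand":0.7},{"tx":0.1,"ty":0.9,"tz":0.05,"ax":0,"ay":0,"az":-0.13,"hand":0.7},{"tx":0.1,"ty":0.9,"tz":0.05,"ax":0,"ay":0,"az":-0.13,"hand":0.7}]'
python3 - <<'E'
from h import *
plan(([517,-333,280],6.5))
E
```

```text
time: 12.48
tool_pos: [489.5, -112.0, 314.6]
tcp_rot: [179.3, -0.0, 0.3]
ft_force: [0.1, -0.3, 0.4]
finger_gap: 59.8
time: 12.82
tool_pos: [506.7, -246.8, 309.0]
tcp_rot: [179.3, -0.0, 6.2]
ft_force: [1.5, -0.0, -0.0]
finger_gap: 59.9
t [0.006 0.576 0.201] a [ 0.016 -0.001 -0.007] tcp [ 517. -333.  280.]
```

```bash

python3 -m jog '[{"tx":0.0,"ty":0.56,"tz":0.2,"ax":0.015,"ay":0,"az":-0.01,"hand":0.7},{"tx":0.0,"ty":0.56,"tz":0.2,"ax":0.015,"ay":0,"az":-0.01,"hand":0.7},{"tx":0.0,"ty":0.56,"tz":0.2,"ax":0.015,"ay":0,"az":-0.01,"hand":0.7},{"tx":0.0,"ty":0.56,"tz":0.2,"ax":0.015,"ay":0,"az":-0.01,"hand":0.7}]'
python3 - <<'E'
from h import *
s=save('side','s10.png'); t=save('top','t10.png')
for o in chunks(t): print(o,loc(o[1]))
plan(([517,-333,25],6.5,0,155))
E
```

```text
time: 13.15
tool_pos: [515.4, -327.7, 277.5]
tcp_rot: [-179.8, 0.1, 6.6]
ft_force: [0.1, 0.3, -0.7]
finger_gap: 59.7
(array([212., 216.]), array([539.8, 167.9]), np.float64(36.5), array([539.1, 168.8]), array([28.9, 45.7]), 78.7, 77) [-20.70763252  49.8180976 ]
(array([229., 220.]), array([529.6, 110.4]), np.float64(37.3), array([529. , 109.8]), array([26.7, 47.6]), 85.3, 81) [-23.72233337  -8.50172389]
(array([367., 252.]), array([ 434.1, -341.4]), np.float64(33.1), array([ 435.1, -340.9]), array([45.9, 27.5]), 23.4, 74) [ -62.64688625 -468.64123446]
t [0.002 0.053 0.659] a [-0.004  0.002  0.006] tcp [ 517. -333.  180.]
```

View pics/s10.png

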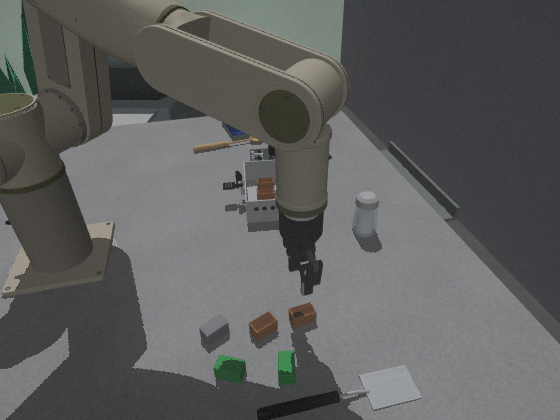

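```bash

python3 -m jog '[{"tx":0.0,"ty":0.04,"tz":0.65,"ax":0,"ay":0,"az":0,"hand":0.7},{"tx":0.0,"ty":0.04,"tz":0.65,"ax":0,"ay":0,"az":0,"hand":0.7},{"tx":0.0,"ty":0.04,"tz":0.65,"ax":0,"ay":0,"az":0,"hand":0.7},{"tx":0.0,"ty":0.04,"tz":0.65,"ax":0,"ay":0,"az":0,"hand":0.7},{"tx":0.0,"ty":0.04,"tz":0.65,"ax":0,"ay":0,"az":0,"hand":0.7}]'
python3 -m jog '[{"tx":0,"ty":0,"tz":0,"ax":0,"ay":0,"az":0,"hand":0.1},{"tx":0,"ty":0,"tz":0,"ax":0,"ay":0,"az":0,"hand":0.1},{"tx":0,"ty":0,"tz":0,"ax":0,"ay":0,"az":0,"hand":0.1},{"tx":0,"ty":0,"tz":0,"ax":0,"ay":0,"az":0,"hand":0.1},{"tx":0,"ty":0,"tz":0,"ax":0,"ay":0,"az":0,"hand":0.1}]' 40
python3 -m jog '[{"tx":0,"ty":0,"tz":-0.8,"ax":0,"ay":0,"az":0,"hand":0.1},{"tx":0,"ty":0,"tz":-0.8,"ax":0,"ay":0,"az":0,"hand":0.1},{"tx":0,"ty":0,"tz":-0.8,"ax":0,"ay":0,"az":0,"hand":0.1},{"tx":0,"ty":0,"tz":-0.8,"ax":0,"ay":0,"az":0,"hand":0.1}]'
python3 - <<'E'
from h import *
q=w(-22,-60)
plan(([500,-200,300],0),([505,-60,300],-7),([*q,290],-7.1),([*q,45],-7.1,0,155))
E
```

```text
time: 13.67
tool_pos: [516.4, -330.5, 181.3]
tcp_rot: [-179.8, 0.1, 6.9]
ft_force: [0.0, -0.9, -0.2]
finger_gap: 59.6
time: 14.08
tool_pos: [517.5, -332.4, 184.0]
tcp_rot: [180.0, -0.1, 6.8]
ft_force: [0.4, 1.9, 6.8]
finger_gap: 29.1
time: 14.42
tool_pos: [519.1, -333.9, 312.5]
tcp_rot: [179.5, -0.6, 6.8]
ft_force: [0.9, -0.9, 1.4]
finger_gap: 29.8
t [-0.021 -0.902  0.075] a [ 0.01  -0.013  0.151] tcp [ 500. -200.  300.]
t [ 0.033 -0.933 -0.   ] a [ 0.    -0.     0.156] tcp [505. -60. 300.]
t [ 0.035 -0.804  0.067] a [ 0.    -0.     0.002] tcp [525.  59. 290.]
t [-0.  -0.   0.6] a [0. 0. 0.] tcp [525.  59. 200.]
```

```bash

python3 -m jog '[{"tx":-0.02,"ty":-0.91,"tz":0.05,"ax":0,"ay":0,"az":0.15,"hand":0.1},{"tx":-0.02,"ty":-0.91,"tz":0.05,"ax":0,"ay":0,"az":0.15,"hand":0.1},{"tx":-0.02,"ty":-0.91,"tz":0.05,"ax":0,"ay":0,"az":0.15,"hand":0.1},{"tx":-0.02,"ty":-0.91,"tz":0.05,"ax":0,"ay":0,"az":0.15,"hand":0.1}]'
python3 -m jog '[{"tx":0.03,"ty":-0.95,"tz":0,"ax":0,"ay":0,"az":0.16,"hand":0.1},{"tx":0.03,"ty":-0.95,"tz":0,"ax":0,"ay":0,"az":0.16,"hand":0.1},{"tx":0.03,"ty":-0.95,"tz":0,"ax":0,"ay":0,"az":0.16,"hand":0.1},{"tx":0.03,"ty":-0.95,"tz":0,"ax":0,"ay":0,"az":0.16,"hand":0.1}]'
python3 - <<'E'
from h import *
q=w(-20,-62)
plan(([*q,290],-7.1),([*q,52],-7.1,0,155))
E
```

```text
time: 14.75
tool_pos: [496.5, -192.4, 293.7]
tcp_rot: [-179.7, 0.1, 0.1]
ft_force: [-0.6, -0.7, -0.8]
finger_gap: 29.1
time: 15.08
tool_pos: [501.6, -50.8, 295.2]
tcp_rot: [-179.8, 0.0, -7.1]
ft_force: [0.2, -0.9, -0.6]
finger_gap: 29.2
t [ 0.077 -0.732  0.037] a [-0.005  0.     0.   ] tcp [527.  57. 290.]
t [-0.    -0.     0.553] a [0. 0. 0.] tcp [527.  57. 207.]
```

```bash

python3 -m jog '[{"tx":0.08,"ty":-0.69,"tz":0.02,"ax":0,"ay":0,"az":0,"hand":0.1},{"tx":0.08,"ty":-0.69,"tz":0.02,"ax":0,"ay":0,"az":0,"hand":0.1},{"tx":0.08,"ty":-0.69,"tz":0.02,"ax":0,"ay":0,"az":0,"hand":0.1},{"tx":0.08,"ty":-0.69,"tz":0.02,"ax":0,"ay":0,"az":0,"hand":0.1}]'
python3 -m jog '[{"tx":0,"ty":0,"tz":0.54,"ax":0,"ay":0,"az":0,"hand":0.1},{"tx":0,"ty":0,"tz":0.54,"ax":0,"ay":0,"az":0,"hand":0.1},{"tx":0,"ty":0,"tz":0.54,"ax":0,"ay":0,"az":0,"hand":0.1},{"tx":0,"ty":0,"tz":0.54,"ax":0,"ay":0,"az":0,"hand":0.1}]'
python3 - <<'E'
from h import *
print(loc(sense()['tool_pos'])); save('side','s11.png')
E
```

```text
time: 15.42
tool_pos: [527.2, 50.9, 292.4]
tcp_rot: [-179.8, -0.0, -6.9]
ft_force: [0.3, -0.2, 0.2]
finger_gap: 29.0
time: 15.75
tool_pos: [525.4, 46.9, 208.8]
tcp_rot: [-179.9, 0.3, -7.2]
ft_force: [0.7, -0.6, 0.2]
finger_gap: 29.0
[-19.99392996 -72.0529808 ]
```

View pics/s11.png

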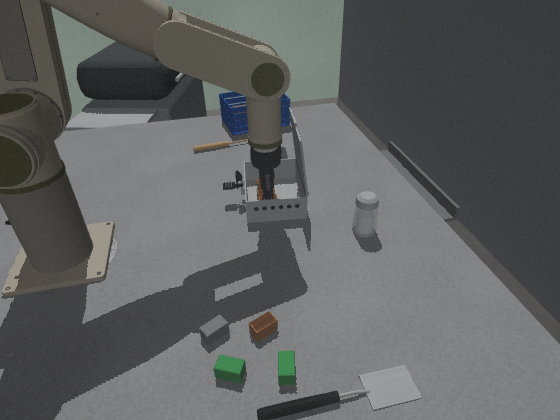

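```bash

python3 -m jog '[{"tx":0,"ty":-0.05,"tz":0.0,"ax":0,"ay":0,"az":0,"hand":0.1},{"tx":0,"ty":-0.05,"tz":0,"ax":0,"ay":0,"az":0,"hand":0.45},{"tx":0,"ty":-0.05,"tz":0,"ax":0,"ay":0,"az":0,"hand":0.45},{"tx":0,"ty":-0.05,"tz":0,"ax":0,"ay":0,"az":0,"hand":0.45}]'
python3 -m jog '[{"tx":-0.1,"ty":0,"tz":-0.6,"ax":0,"ay":0,"az":0,"hand":0.5},{"tx":-0.1,"ty":0,"tz":-0.8,"ax":0,"ay":0,"az":0,"hand":0.5},{"tx":-0.1,"ty":0.3,"tz":-0.8,"ax":0,"ay":0,"az":0,"hand":0.7},{"tx":-0.1,"ty":0.9,"tz":-0.8,"ax":0,"ay":0,"az":0,"hand":0.7},{"tx":-0.1,"ty":0.9,"tz":-0.8,"ax":0,"ay":0,"az":0,"hand":0.7}]'
python3 - <<'E'
from h import *
s=save('top','t12.png');save('side','s12.png')
for o in chunks(s): print(o,loc(o[1]))
C=[435,-341]
plan(([450,-200,310],10),([*C,290],22),([*C,25],22,0,155))
E
```

```text
time: 16.13
tool_pos: [527.7, 54.7, 211.4]
tcp_rot: [-179.9, 0.0, -7.1]
ft_force: [-0.6, 0.3, -0.4]
finger_gap: 38.3
time: 16.55
tool_pos: [498.9, -58.4, 331.3]
tcp_rot: [-179.9, -0.2, -7.0]
ft_force: [0.7, -0.5, -1.3]
finger_gap: 60.0
(array([212., 216.]), array([540.1, 167.1]), np.float64(37.3), array([539. , 166.6]), array([26.6, 45.9]), 81.8, 72) [-20.31105175  49.06131249]
(array([230., 220.]), array([529.4, 110. ]), np.float64(37.6), array([529. , 109.5]), array([26.4, 46.2]), 87.1, 75) [-23.87135917  -8.92337697]
(array([246., 221.]), array([528.1,  56.6]), np.float64(37.0), array([527.,  58.]), array([27.3, 47. ]), 84.3, 79) [-18.56107183 -62.07458437]
(array([366., 254.]), array([ 427.9, -339.7]), np.float64(33.8), array([ 432.6, -336.8]), array([45.8, 21.3]), 27.5, 31) [ -69.00946677 -467.72059932]
t [-0.2    0.95   0.133] a [ 0.001 -0.001 -0.388] tcp [ 450. -200.  310.]
t [-0.262  0.908  0.133] a [ 0.     0.    -0.267] tcp [ 435. -341.  290.]
t [ 0.    -0.     0.733] a [0. 0. 0.] tcp [ 435. -341.  180.]
```

View pics/s12.png

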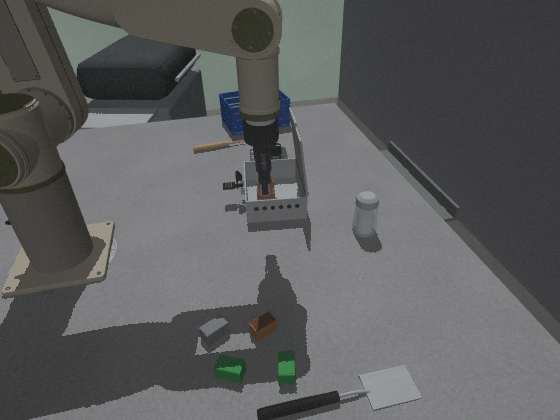

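Three chunks are in the box, in a row at y of 49, -9 and -62. Next is the last chunk at (435,-341).

```bash

python3 -m jog '[{"tx":-0.2,"ty":0.97,"tz":0.1,"ax":0,"ay":0,"az":-0.39,"hand":0.7},{"tx":-0.2,"ty":0.97,"tz":0.1,"ax":0,"ay":0,"az":-0.39,"hand":0.7},{"tx":-0.2,"ty":0.97,"tz":0.1,"ax":0,"ay":0,"az":-0.39,"hand":0.7},{"tx":-0.2,"ty":0.97,"tz":0.1,"ax":0,"ay":0,"az":-0.39,"hand":0.7}]'
python3 -m jog '[{"tx":-0.26,"ty":0.85,"tz":0.15,"ax":0,"ay":0,"az":-0.27,"hand":0.7},{"tx":-0.26,"ty":0.85,"tz":0.15,"ax":0,"ay":0,"az":-0.27,"hand":0.7},{"tx":-0.26,"ty":0.85,"tz":0.15,"ax":0,"ay":0,"az":-0.27,"hand":0.7},{"tx":-0.26,"ty":0.85,"tz":0.15,"ax":0,"ay":0,"az":-0.27,"hand":0.7},{"tx":-0.26,"ty":0.85,"tz":0.15,"ax":0,"ay":0,"az":-0.27,"hand":0.7}]'
python3 - <<'E'
from h import *
s=save('top','t13.png');save('side','s13.png')
plan(([435,-341,290],22),([435,-341,25],22,0,155))
E
```

```text
time: 16.98
tool_pos: [449.7, -199.7, 312.6]
tcp_rot: [-179.9, 0.1, 10.8]
ft_force: [0.4, 0.3, 0.7]
finger_gap: 59.6
time: 17.4
tool_pos: [434.2, -333.4, 289.0]
tcp_rot: [-179.8, 0.1, 22.3]
ft_force: [0.4, -0.1, -0.4]
finger_gap: 59.9
t [-0.027  0.064 -0.004] a [-0.006  0.001  0.01 ] tcp [ 435. -341.  290.]
t [ 0.    -0.     0.733] a [0. 0. 0.] tcp [ 435. -341.  180.]
```

View pics/s13.png

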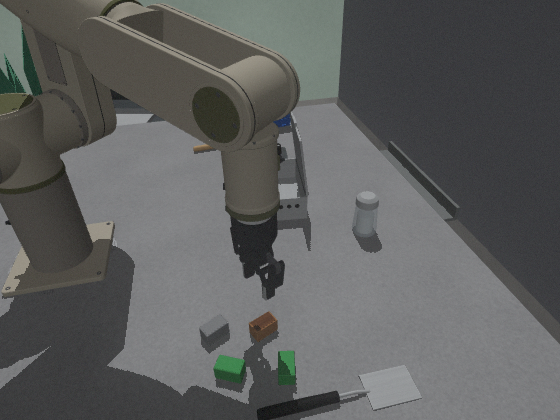

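```bash

python3 -m jog '[{"tx":-0.02,"ty":0.05,"tz":0.72,"ax":0,"ay":0,"az":0,"hand":0.7},{"tx":-0.02,"ty":0.05,"tz":0.72,"ax":0,"ay":0,"az":0,"hand":0.7},{"tx":-0.02,"ty":0.05,"tz":0.72,"ax":0,"ay":0,"az":0,"hand":0.7},{"tx":-0.02,"ty":0.05,"tz":0.72,"ax":0,"ay":0,"az":0,"hand":0.7},{"tx":-0.02,"ty":0.05,"tz":0.72,"ax":0,"ay":0,"az":0,"hand":0.7}]'
python3 -m jog '[{"tx":0,"ty":0,"tz":0,"ax":0,"ay":0,"az":0,"hand":0.1},{"tx":0,"ty":0,"tz":0,"ax":0,"ay":0,"az":0,"hand":0.1},{"tx":0,"ty":0,"tz":0,"ax":0,"ay":0,"az":0,"hand":0.1},{"tx":0,"ty":0,"tz":0,"ax":0,"ay":0,"az":0,"hand":0.1},{"tx":0,"ty":0,"tz":0,"ax":0,"ay":0,"az":0,"hand":0.1}]' 40
python3 -m jog '[{"tx":0,"ty":0,"tz":-0.8,"ax":0,"ay":0,"az":0,"hand":0.1},{"tx":0,"ty":0,"tz":-0.8,"ax":0,"ay":0,"az":0,"hand":0.1},{"tx":0,"ty":0,"tz":-0.8,"ax":0,"ay":0,"az":0,"hand":0.1},{"tx":0,"ty":0,"tz":-0.8,"ax":0,"ay":0,"az":0,"hand":0.1}]'
python3 - <<'E'
from h import *
q=w(33,20)
plan(([440,-200,300],8),([455,-70,300],-7.1),([*w(-25,-50),300],-7.1),([*w(-25,20),300],-7.1,20),([*q,62],-7.1,20,155))
E
```

```text
time: 17.92
tool_pos: [435.0, -336.5, 180.8]
tcp_rot: [-179.6, 0.1, 22.6]
ft_force: [1.1, -0.0, 0.4]
finger_gap: 59.8
time: 18.33
tool_pos: [436.4, -339.3, 184.9]
tcp_rot: [179.9, -0.1, 22.6]
ft_force: [0.8, 1.7, 8.1]
finger_gap: 29.3
time: 18.67
tool_pos: [437.8, -341.0, 312.8]
tcp_rot: [179.3, -0.3, 22.5]
ft_force: [0.6, -1.3, -0.4]
finger_gap: 29.0
t [ 0.374 -0.863  0.078] a [ 0.013 -0.009  0.323] tcp [ 440. -200.  300.]
t [ 0.22  -0.844 -0.   ] a [ 0.    -0.     0.336] tcp [455. -70. 300.]
t [ 0.336 -0.978 -0.   ] a [0. 0. 0.] tcp [523.  69. 300.]
t [ 0.    -0.467 -0.   ] a [ 0.     0.444 -0.   ] tcp [532. 139. 300.]
t [-0.179 -0.     0.59 ] a [0. 0. 0.] tcp [537. 138. 208.]
```

```bash

python3 -m jog '[{"tx":0.37,"ty":-0.86,"tz":0,"ax":0,"ay":0,"az":0.32,"hand":0.1},{"tx":0.37,"ty":-0.86,"tz":0,"ax":0,"ay":0,"az":0.32,"hand":0.1},{"tx":0.37,"ty":-0.86,"tz":0,"ax":0,"ay":0,"az":0.32,"hand":0.1},{"tx":0.37,"ty":-0.86,"tz":0,"ax":0,"ay":0,"az":0.32,"hand":0.1},{"tx":0.37,"ty":-0.86,"tz":0,"ax":0,"ay":0,"az":0.32,"hand":0.1}]'
python3 -m jog '[{"tx":0.22,"ty":-0.84,"tz":0,"ax":0,"ay":0,"az":0.34,"hand":0.1},{"tx":0.22,"ty":-0.84,"tz":0,"ax":0,"ay":0,"az":0.34,"hand":0.1},{"tx":0.22,"ty":-0.84,"tz":0,"ax":0,"ay":0,"az":0.34,"hand":0.1},{"tx":0.22,"ty":-0.84,"tz":0,"ax":0,"ay":0,"az":0.34,"hand":0.1}]'
python3 -m jog '[{"tx":0.34,"ty":-0.9,"tz":0,"ax":0,"ay":0,"az":0,"hand":0.1},{"tx":0.34,"ty":-0.9,"tz":0,"ax":0,"ay":0,"az":0,"hand":0.1},{"tx":0.34,"ty":-0.9,"tz":0,"ax":0,"ay":0,"az":0,"hand":0.1},{"tx":0.34,"ty":-0.9,"tz":0,"ax":0,"ay":0,"az":0,"hand":0.1}]'
python3 - <<'E'
from h import *
q=w(33,20);print(loc(sense()['tool_pos']))
plan(([*w(-25,20),300],-7.1,20),([*q,62],-7.1,20,155))
E
```

```text
time: 19.08
tool_pos: [437.2, -195.2, 303.1]
tcp_rot: [-179.8, -0.0, 8.3]
ft_force: [0.4, -0.4, -1.5]
finger_gap: 29.2
time: 19.42
tool_pos: [452.3, -66.0, 303.5]
tcp_rot: [-179.8, 0.0, -7.3]
ft_force: [-0.1, -0.7, -1.3]
finger_gap: 29.0
time: 19.75
tool_pos: [521.2, 61.8, 304.1]
tcp_rot: [-179.8, -0.1, -7.1]
ft_force: [-0.3, -0.3, -0.0]
finger_gap: 29.1
[-26.09872887 -57.75006473]
t [ 0.008 -0.518  0.029] a [-0.005  0.443 -0.   ] tcp [532. 139. 300.]
t [-0.179 -0.     0.59 ] a [0. 0. 0.] tcp [537. 138. 208.]
```

```bash

python3 -m jog '[{"tx":0,"ty":-0.47,"tz":0,"ax":0,"ay":0.44,"az":0,"hand":0.1},{"tx":0,"ty":-0.47,"tz":0,"ax":0,"ay":0.44,"az":0,"hand":0.1},{"tx":0,"ty":-0.47,"tz":0,"ax":0,"ay":0.44,"az":0,"hand":0.1},{"tx":0,"ty":-0.47,"tz":0,"ax":0,"ay":0.44,"az":0,"hand":0.1},{"tx":0,"ty":-0.47,"tz":0,"ax":0,"ay":0.44,"az":0,"hand":0.1}]'
python3 - <<'E'
from h import *
q=w(30,20);s=sense()
p=s['tool_pos']+Ro.from_euler('xyz',s['tcp_rot'],degrees=True).apply([0,0,155]);print(p,loc(p))
plan(([*q,62],-7.1,20,155));save('side','s14.png')
E
```

```text
time: 20.17
tool_pos: [527.7, 128.5, 303.3]
tcp_rot: [-179.9, -19.6, -7.1]
ft_force: [-0.2, 0.0, 0.2]
finger_gap: 29.1
[579.21407174 122.37288732 157.21226605] [24.03142804  9.51172712]
t [-0.183 -0.071  0.612] a [-0.002  0.01  -0.001] tcp [534. 139. 208.]
```

View pics/s14.png

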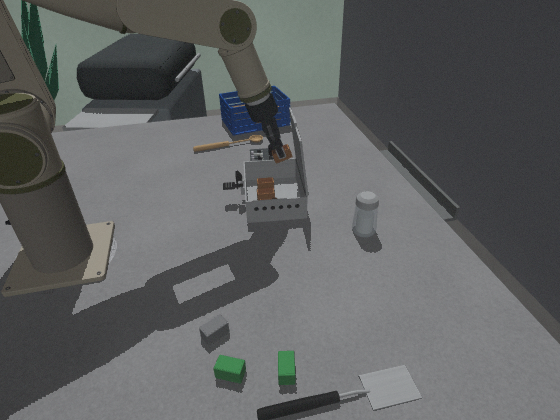

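The last chunk is held at (282,153) in the side view, clear of the lid. I'll lower and release it.

```bash

python3 -m jog '[{"tx":-0.18,"ty":-0.06,"tz":0.58,"ax":0,"ay":0,"az":0,"hand":0.1},{"tx":-0.18,"ty":-0.06,"tz":0.58,"ax":0,"ay":0,"az":0,"hand":0.1},{"tx":-0.18,"ty":-0.06,"tz":0.58,"ax":0,"ay":0,"az":0,"hand":0.1},{"tx":-0.18,"ty":-0.06,"tz":0.58,"ax":0,"ay":0,"az":0,"hand":0.1},{"tx":-0.18,"ty":-0.06,"tz":0.58,"ax":0,"ay":0,"az":0,"hand":0.1}]'
python3 -m jog '[{"tx":0,"ty":0,"tz":0,"ax":0,"ay":0,"az":0,"hand":0.5},{"tx":0,"ty":0,"tz":0,"ax":0,"ay":0,"az":0,"hand":0.5},{"tx":0,"ty":0,"tz":0,"ax":0,"ay":0,"az":0,"hand":0.5},{"tx":0,"ty":0,"tz":0,"ax":0,"ay":0,"az":0,"hand":0.5}]'
python3 -m jog '[{"tx":0,"ty":0,"tz":-0.9,"ax":0,"ay":0,"az":0,"hand":0.5},{"tx":0,"ty":0,"tz":-0.9,"ax":0,"ay":0,"az":0,"hand":0.5},{"tx":0,"ty":0,"tz":-0.9,"ax":0,"ay":0,"az":0,"hand":0.5},{"tx":0,"ty":0.5,"tz":-0.9,"ax":0,"ay":-0.44,"az":0,"hand":0.5},{"tx":0,"ty":0.95,"tz":-0.9,"ax":0,"ay":-0.44,"az":0,"hand":0}]'
python3 -m jog '[{"tx":0,"ty":0.95,"tz":-0.2,"ax":0,"ay":-0.3,"az":0,"hand":0},{"tx":0,"ty":0.95,"tz":-0.2,"ax":0,"ay":-0.3,"az":0,"hand":0},{"tx":0,"ty":0.95,"tz":-0.2,"ax":0,"ay":-0.3,"az":0,"hand":0},{"tx":0,"ty":0.95,"tz":-0.2,"ax":0,"ay":-0.3,"az":0,"hand":0}]'
python3 - <<'E'
from h import *
s=save('top','t15.png');save('side','s15.png')
for o in chunks(s): print(o,loc(o[1]))
P=pts(s);c,R=bx();L=(P[...,:2]-c)@R
m=(P[...,2]>100)&(L[...,0]>30)&(L[...,0]<120)&(abs(L[...,1])<112)&(P[...,2]<260)
print('lid top',np.percentile(P[m][:,2],[2,50,98]),np.percentile(L[m][:,0],[2,50,98]))
print(loc(sense()['tool_pos']))
E
```

```text
time: 20.63
tool_pos: [533.7, 136.3, 212.3]
tcp_rot: [-179.9, -19.6, -7.3]
ft_force: [-0.1, -0.4, -0.3]
finger_gap: 28.9
time: 20.97
tool_pos: [533.9, 137.2, 213.6]
tcp_rot: [-179.8, -19.8, -7.2]
ft_force: [-0.4, -0.2, 0.0]
finger_gap: 42.8
time: 21.38
tool_pos: [478.4, 62.9, 342.0]
tcp_rot: [-179.6, -5.6, -6.7]
ft_force: [2.0, -1.6, -2.1]
finger_gap: 31.9
time: 21.72
tool_pos: [457.8, -84.6, 367.4]
tcp_rot: [-180.0, 8.1, -7.3]
ft_force: [0.3, 0.5, 0.4]
finger_gap: -0.2
(array([225., 199.]), array([599.6, 125.8]), np.float64(37.8), array([597.4, 125.2]), array([27.2, 47.9]), 87.1, 61) [43.83743954 15.43229132]
(array([212., 216.]), array([541.7, 167.2]), np.float64(37.8), array([538.9, 167.1]), array([28.1, 46.5]), 78.8, 71) [-18.7356808   49.35830805]
(array([229., 220.]), array([531.7, 110.3]), np.float64(38.4), array([529.1, 109.7]), array([26.6, 46.7]), 87.0, 63) [-21.62607615  -8.34139399]
(array([246., 221.]), array([528.9,  56.6]), np.float64(36.6), array([528.1,  57.6]), array([26.8, 46.1]), 83.6, 78) [-17.76720628 -61.97570319]
lid top [104.46343575 220.90508023 247.46017701] [59.36360816 63.81350962 75.49433327]
[ -70.77590065 -210.23209041]
```

View pics/t15.png

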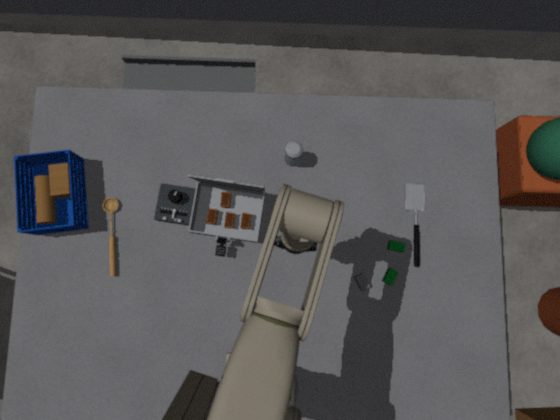

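View pics/s15.png

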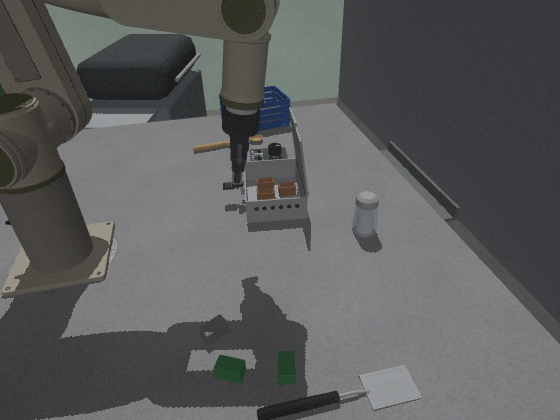

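All four chunks lie flat inside the open box, at top-view (225,199), (212,216), (229,220) and (246,221). Now I'll take the closed fingers round behind the lid.

```bash
python3 - <<'E'
from h import *
s=dict(np.load('pics/t15.png.npz')); p=ray(s,293,150,113); print('shaker',p,loc(p))
plan(([*w(20,-200),212],-7.1,0,173),([*w(108,-190),212],-7.1,0,173),([*w(105,-60),212],-7.1,0,173),([*w(105,0),212],-7.1,0,173))
E
```

```text
shaker [746.76486655 -88.36382635 113.        ] [ 216.34480195 -178.89951868]
t [ 0.583 -0.071 -0.2  ] a [-0.002  0.178 -0.006] tcp [549. -85. 385.]
t [ 0.587 -0.067 -0.   ] a [0. 0. 0.] tcp [638. -86. 385.]
t [-0.02  -0.867 -0.   ] a [0. 0. 0.] tcp [651.  43. 385.]
t [-0.  -0.4 -0. ] a [0. 0. 0.] tcp [658. 103. 385.]
```

```bash

python3 -m jog '[{"tx":0.58,"ty":-0.03,"tz":-0.2,"ax":0,"ay":0.18,"az":0,"hand":0},{"tx":0.58,"ty":-0.03,"tz":-0.2,"ax":0,"ay":0.18,"az":0,"hand":0},{"tx":0.58,"ty":-0.03,"tz":-0.2,"ax":0,"ay":0.18,"az":0,"hand":0},{"tx":0.58,"ty":-0.03,"tz":-0.2,"ax":0,"ay":0.18,"az":0,"hand":0}]'
python3 -m jog '[{"tx":0.6,"ty":-0.03,"tz":0,"ax":0,"ay":0,"az":0,"hand":0},{"tx":0.6,"ty":-0.03,"tz":0,"ax":0,"ay":0,"az":0,"hand":0},{"tx":0.6,"ty":-0.03,"tz":0,"ax":0,"ay":0,"az":0,"hand":0},{"tx":0.6,"ty":-0.03,"tz":0,"ax":0,"ay":0,"az":0,"hand":0}]'
python3 - <<'E'
from h import *
save('side','s16.png'); print(loc(sense()['tool_pos']))
plan(([*w(105,-60),212],-7.1,0,173),([*w(105,0),212],-7.1,0,173))
E
```

```text
time: 22.15
tool_pos: [550.0, -87.0, 383.5]
tcp_rot: [-179.8, -0.0, -7.1]
ft_force: [0.4, -0.6, 0.5]
finger_gap: 0.0
time: 22.48
tool_pos: [638.9, -93.6, 380.7]
tcp_rot: [-179.8, 0.3, -7.1]
ft_force: [-0.2, -0.2, 0.0]
finger_gap: 0.1
[ 109.03189425 -197.54489467]
t [-0.027 -0.917 -0.019] a [-0.003  0.005  0.   ] tcp [651.  43. 385.]
t [-0.  -0.4 -0. ] a [0. 0. 0.] tcp [658. 103. 385.]
```

View pics/s16.png

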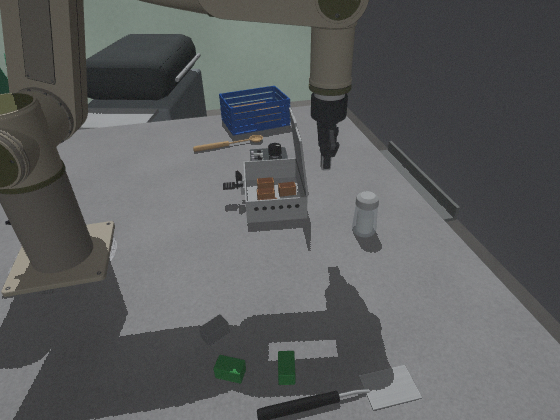

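```bash

python3 -m jog '[{"tx":-0.02,"ty":-0.9,"tz":0,"ax":0,"ay":0,"az":0,"hand":0},{"tx":-0.02,"ty":-0.9,"tz":0,"ax":0,"ay":0,"az":0,"hand":0},{"tx":-0.02,"ty":-0.9,"tz":0,"ax":0,"ay":0,"az":0,"hand":0},{"tx":-0.02,"ty":-0.9,"tz":0,"ax":0,"ay":0,"az":0,"hand":0}]'
python3 -m jog '[{"tx":0,"ty":-0.4,"tz":0,"ax":0,"ay":0,"az":0,"hand":0},{"tx":0,"ty":-0.4,"tz":0,"ax":0,"ay":0,"az":0,"hand":0},{"tx":0,"ty":-0.4,"tz":0,"ax":0,"ay":0,"az":0,"hand":0}]'
python3 - <<'E'
from h import *
save('side','s17.png'); print(loc(sense()['tool_pos']))
plan(([*w(-5,0),212],-7.1,0,173))
E
```

```text
time: 22.87
tool_pos: [650.4, 45.6, 384.8]
tcp_rot: [-179.7, 0.0, -6.9]
ft_force: [-0.0, -0.4, 0.6]
finger_gap: 0.0
time: 23.12
tool_pos: [657.9, 103.6, 384.8]
tcp_rot: [-179.8, 0.0, -6.9]
ft_force: [0.4, -0.3, 0.7]
finger_gap: 0.3
[104.81550358  -1.42335889]
t [-0.732 -0.011 -0.002] a [-0.003  0.     0.003] tcp [549. 117. 385.]
```

View pics/s17.png

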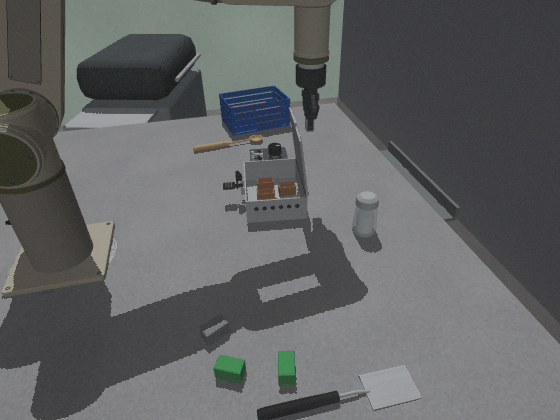

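The fingers are behind the lid. I'll push it over.

```bash

python3 -m jog '[{"tx":-0.17,"ty":0,"tz":0,"ax":0,"ay":0,"az":0,"hand":0},{"tx":-0.3,"ty":0,"tz":0,"ax":0,"ay":0,"az":0,"hand":0},{"tx":-0.43,"ty":0,"tz":0,"ax":0,"ay":0,"az":0,"hand":0},{"tx":-0.55,"ty":0,"tz":0,"ax":0,"ay":0,"az":0,"hand":0},{"tx":-0.65,"ty":0,"tz":0,"ax":0,"ay":0,"az":0,"hand":0}]'
python3 - <<'E'
from h import *
save('side','s18.png'); print(loc(sense()['tool_pos']),sense()['ft_force'])
E
```

```text
time: 23.58
tool_pos: [560.7, 110.3, 384.1]
tcp_rot: [-179.9, 0.0, -7.2]
ft_force: [0.5, -0.6, 0.3]
finger_gap: 0.1
[ 5.63970656 -4.47783434] [1.80872298 0.82070918 0.16029875]
```

View pics/s18.png

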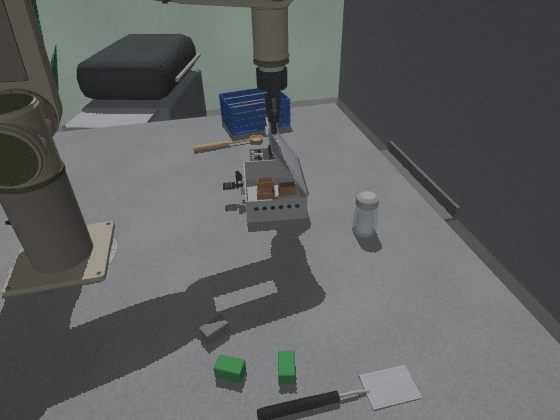

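The lid is at about 55° and follows the fingers. I'll continue along its arc.

```bash

python3 -m jog '[{"tx":-0.1,"ty":0,"tz":0,"ax":0,"ay":0,"az":0,"hand":0},{"tx":-0.13,"ty":0,"tz":0.07,"ax":0,"ay":0,"az":0,"hand":0},{"tx":-0.25,"ty":0,"tz":0.19,"ax":0,"ay":0,"az":0,"hand":0},{"tx":-0.36,"ty":0,"tz":0.34,"ax":0,"ay":0,"az":0,"hand":0},{"tx":-0.4,"ty":0,"tz":0.41,"ax":0,"ay":0,"az":0,"hand":0}]'
python3 - <<'E'
from h import *
save('side','s19.png'); print(loc(sense()['tool_pos']),sense()['tool_pos'][2]-173,sense()['ft_force'])
E
```

```text
time: 24.05
tool_pos: [500.8, 118.4, 318.9]
tcp_rot: [-179.9, 0.2, -7.2]
ft_force: [0.1, -0.0, 0.4]
finger_gap: 0.1
[-54.03300524  -4.14592835] 144.18988672290487 [ 0.41067017  0.7742056  -1.77426847]
```

View pics/s19.png

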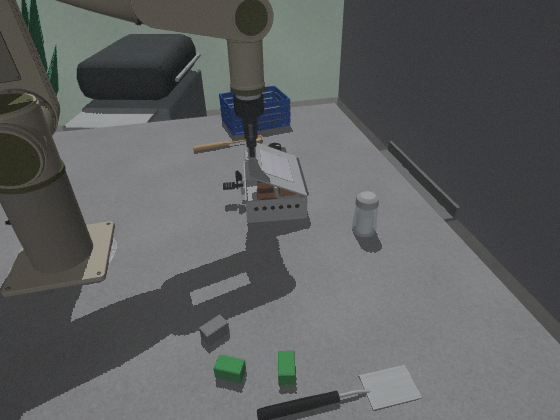

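```bash

python3 -m jog '[{"tx":-0.04,"ty":0,"tz":0.09,"ax":0,"ay":0,"az":0,"hand":0},{"tx":-0.08,"ty":0,"tz":0.25,"ax":0,"ay":0,"az":0,"hand":0},{"tx":-0.1,"ty":0,"tz":0.36,"ax":0,"ay":0,"az":0,"hand":0},{"tx":-0.1,"ty":0,"tz":0.36,"ax":0,"ay":0,"az":0,"hand":0}]'
python3 - <<'E'
from h import *
save('side','s20.png'); print(loc(sense()['tool_pos']),sense()['tool_pos'][2]-173,sense()['ft_force'])
E
```

```text
time: 24.43
tool_pos: [486.6, 120.4, 264.7]
tcp_rot: [-180.0, 0.3, -7.2]
ft_force: [-1.5, -1.0, 0.9]
finger_gap: -0.0
[-66.81901218  -3.70765601] 93.6393448199189 [-0.07831468  0.56595422  2.05000415]
```

View pics/s20.png

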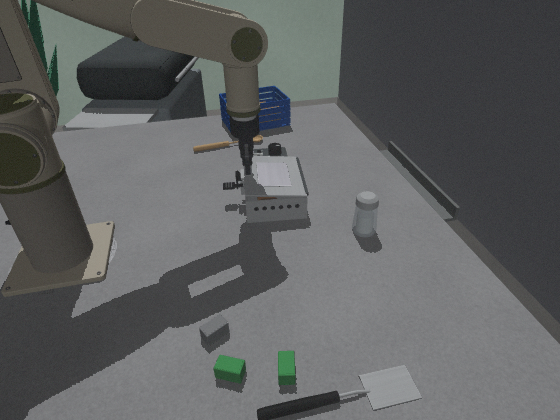

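```bash

python3 -m jog '[{"tx":0,"ty":0,"tz":0.08,"ax":0,"ay":0,"az":0,"hand":0},{"tx":0,"ty":0,"tz":0.1,"ax":0,"ay":0,"az":0,"hand":0},{"tx":0,"ty":0,"tz":0.1,"ax":0,"ay":0,"az":0,"hand":0}]'
python3 -m jog '[{"tx":0,"ty":0,"tz":0.02,"ax":0,"ay":0,"az":0,"hand":0},{"tx":0,"ty":0,"tz":0.02,"ax":0,"ay":0,"az":0,"hand":0}]'
```

```text
time: 24.73
tool_pos: [488.9, 120.9, 253.7]
tcp_rot: [-179.9, -0.0, -7.2]
ft_force: [0.1, 0.5, 0.3]
finger_gap: 0.3
time: 24.9
tool_pos: [488.8, 121.1, 250.8]
tcp_rot: [-179.8, -0.0, -7.2]
ft_force: [0.6, -0.9, 1.8]
finger_gap: -0.2
```

```bash

python3 -m jog '[{"tx":0,"ty":0,"tz":0.02,"ax":0,"ay":0,"az":0,"hand":0},{"tx":0,"ty":0,"tz":0.02,"ax":0,"ay":0,"az":0,"hand":0}]'
python3 -m jog '[{"tx":0,"ty":0,"tz":0.02,"ax":0,"ay":0,"az":0,"hand":0},{"tx":0,"ty":0,"tz":0.02,"ax":0,"ay":0,"az":0,"hand":0}]'
python3 - <<'E'
from h import *
save('side','s21.png'); print(sense()['tool_pos'][2]-173,sense()['ft_force'])
E
```

```text
time: 25.07
tool_pos: [488.2, 121.2, 247.0]
tcp_rot: [-179.9, 0.1, -7.2]
ft_force: [0.6, 0.0, 0.7]
finger_gap: -0.0
time: 25.23
tool_pos: [488.3, 121.2, 244.5]
tcp_rot: [-179.9, 0.0, -7.2]
ft_force: [-3.0, -1.3, 10.6]
finger_gap: 0.0
71.7566242113626 [-2.90251008 -0.43698561  9.30168475]
```

View pics/s21.png

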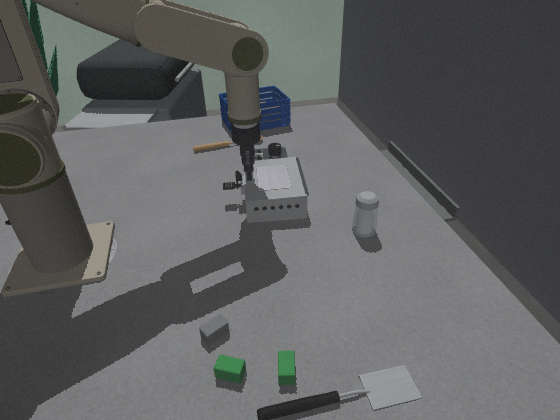

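```bash

python3 -m jog '[{"tx":0,"ty":0,"tz":0.015,"ax":0,"ay":0,"az":0,"hand":0},{"tx":0,"ty":0,"tz":0.015,"ax":0,"ay":0,"az":0,"hand":0}]'
python3 -m jog '[{"tx":0,"ty":0,"tz":-0.2,"ax":0,"ay":0,"az":0,"hand":0},{"tx":0,"ty":0,"tz":-0.6,"ax":0,"ay":0,"az":0,"hand":0},{"tx":-0.2,"ty":0,"tz":-0.9,"ax":0,"ay":0,"az":0,"hand":0.6},{"tx":-0.2,"ty":-0.8,"tz":-0.9,"ax":0,"ay":0,"az":0,"hand":0.6},{"tx":-0.2,"ty":-0.8,"tz":-0.9,"ax":0,"ay":0,"az":0,"hand":0.6}]'
python3 - <<'E'
from h import *
s=save('side','s22.png');t=save('top','t22.png');P=pts(t);c,R=bx();L=(P[...,:2]-c)@R
for a,b in((-78,-50),(-50,0),(0,50),(50,78)):
    m=(L[...,0]>a)&(L[...,0]<b)&(abs(L[...,1])<100)&(P[...,2]<110); print(a,b,m.sum(),np.median(P[m][:,2]))
im=cv2.cvtColor(s['pixels'],cv2.COLOR_RGB2BGR)[130:230,210:320]; cv2.imwrite('pics/z22.png',cv2.resize(im,None,fx=6,fy=6,interpolation=cv2.INTER_CUBIC))
E
```

```text
time: 25.45
tool_pos: [488.4, 121.3, 243.1]
tcp_rot: [-179.9, 0.0, -7.2]
ft_force: [-6.6, -2.1, 16.6]
finger_gap: -0.0
time: 25.87
tool_pos: [472.9, 204.4, 372.7]
tcp_rot: [-179.7, -0.3, -7.4]
ft_force: [1.0, 0.4, -0.4]
finger_gap: 35.8
-78 -50 489 76.0292081909026
-50 0 988 76.59520670132703
0 50 981 76.41907452766857
50 78 537 75.18598410194366
```

View pics/z22.png

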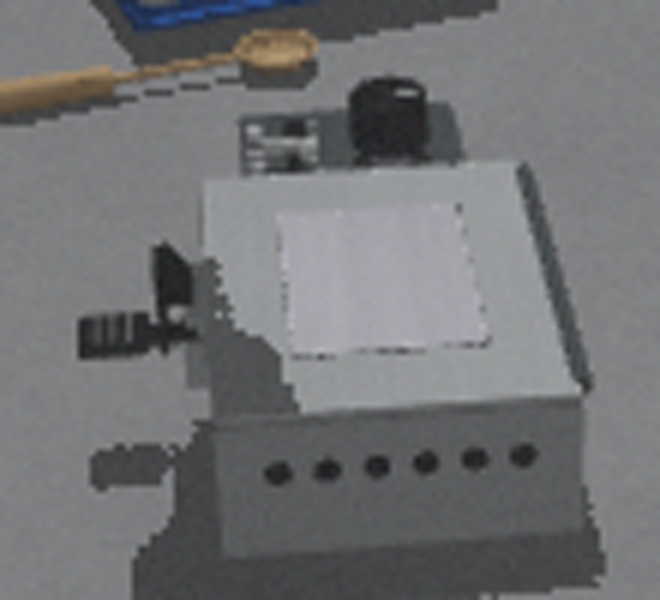

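View pics/t22.png

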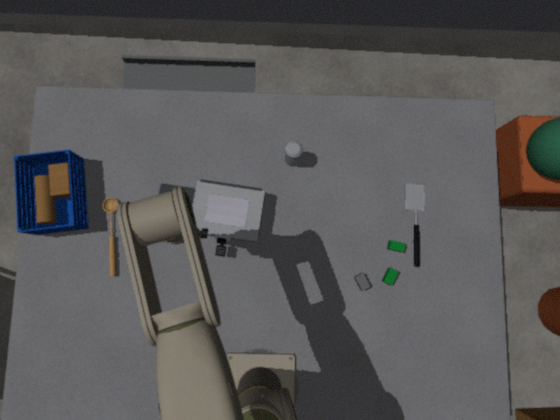

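The lid is down and flat at 76 mm. The latch pad is back at its rest height, at (240,185) in the side view. Now the knob.

```bash
python3 - <<'E'
from h import *
k=w(21,169)
plan(([530,240,370],28),([*k,340],64),([*k,340],99),([*k,80],105,0,155))
E
```

```text
t [ 0.357 -0.252  0.011] a [-0.007 -0.005 -0.776] tcp [530. 240. 370.]
t [ 0.516 -0.035  0.2  ] a [ 0.   0.  -0.8] tcp [596. 281. 340.]
t [0. 0. 0.] a [-0.     0.    -0.778] tcp [596. 281. 340.]
t [ 0.  -0.   0.7] a [ 0.     0.    -0.133] tcp [596. 281. 235.]
```

```bash

python3 -m jog '[{"tx":0.36,"ty":-0.25,"tz":0,"ax":0,"ay":0,"az":-0.78,"hand":0.65},{"tx":0.36,"ty":-0.25,"tz":0,"ax":0,"ay":0,"az":-0.78,"hand":0.65},{"tx":0.36,"ty":-0.25,"tz":0,"ax":0,"ay":0,"az":-0.78,"hand":0.65},{"tx":0.36,"ty":-0.25,"tz":0,"ax":0,"ay":0,"az":-0.78,"hand":0.65},{"tx":0.36,"ty":-0.25,"tz":0,"ax":0,"ay":0,"az":-0.78,"hand":0.65}]'
python3 -m jog '[{"tx":0.5,"ty":-0.03,"tz":0.1,"ax":0,"ay":0,"az":-0.79,"hand":0.65},{"tx":0.5,"ty":-0.03,"tz":0.1,"ax":0,"ay":0,"az":-0.79,"hand":0.65},{"tx":0.5,"ty":-0.03,"tz":0.1,"ax":0,"ay":0,"az":-0.79,"hand":0.65},{"tx":0.5,"ty":-0.03,"tz":0.1,"ax":0,"ay":0,"az":-0.79,"hand":0.65},{"tx":0.5,"ty":-0.03,"tz":0.1,"ax":0,"ay":0,"az":-0.79,"hand":0.65}]'
python3 -m jog '[{"tx":0,"ty":0,"tz":0,"ax":0,"ay":0,"az":-0.79,"hand":0.65},{"tx":0,"ty":0,"tz":0,"ax":0,"ay":0,"az":-0.79,"hand":0.65},{"tx":0,"ty":0,"tz":0,"ax":0,"ay":0,"az":-0.79,"hand":0.65},{"tx":0,"ty":0,"tz":0,"ax":0,"ay":0,"az":-0.79,"hand":0.65},{"tx":0,"ty":0,"tz":0,"ax":0,"ay":0,"az":-0.79,"hand":0.65}]'
python3 - <<'E'
from h import *
k=w(21,169)
plan(([*k,300],105),([*k,80],105,0,155)); print(sense()['joint_pos'],sense()['tcp_rot'])
E
```

```text
time: 26.38
tool_pos: [530.8, 235.0, 367.2]
tcp_rot: [-179.8, 0.1, 28.3]
ft_force: [0.1, 0.2, 0.2]
finger_gap: 55.2
time: 26.8
tool_pos: [595.0, 274.1, 351.0]
tcp_rot: [-179.7, 0.1, 63.9]
ft_force: [-0.2, 0.2, -0.2]
finger_gap: 55.6
time: 27.22
tool_pos: [594.7, 273.9, 352.6]
tcp_rot: [-179.9, -0.1, 99.4]
ft_force: [0.0, 0.6, 0.1]
finger_gap: 55.8
t [0.045 0.017 0.351] a [-0.003 -0.003 -0.124] tcp [596. 281. 300.]
t [ 0.    -0.     0.433] a [0. 0. 0.] tcp [596. 281. 235.]
[20.19945087 17.46044179 79.29046478  0.14989562 83.36034771 10.77629469] [-1.79862853e+02 -1.25425183e-01  9.94055299e+01]
```

```bash

python3 -m jog '[{"tx":0.045,"ty":0.02,"tz":0.2,"ax":0,"ay":0,"az":-0.12,"hand":0.65},{"tx":0.045,"ty":0.02,"tz":0.35,"ax":0,"ay":0,"az":-0.12,"hand":0.65},{"tx":0.045,"ty":0.02,"tz":0.35,"ax":0,"ay":0,"az":-0.12,"hand":0.65},{"tx":0.045,"ty":0.02,"tz":0.35,"ax":0,"ay":0,"az":-0.12,"hand":0.65}]'
python3 - <<'E'
from h import *
k=w(21,169)
plan(([*k,80],105,0,155)); s=save('side','s23.png')
im=cv2.cvtColor(s['pixels'],cv2.COLOR_RGB2BGR)[70:180,220:330]; cv2.imwrite('pics/z23.png',cv2.resize(im,None,fx=5,fy=5,interpolation=cv2.INTER_CUBIC))
E
```

```text
time: 27.55
tool_pos: [595.8, 280.9, 298.7]
tcp_rot: [-179.7, -0.1, 104.4]
ft_force: [1.0, 0.2, 0.9]
finger_gap: 55.3
t [-0.     0.003  0.425] a [-0.007 -0.002 -0.013] tcp [596. 281. 235.]
```

View pics/z23.png

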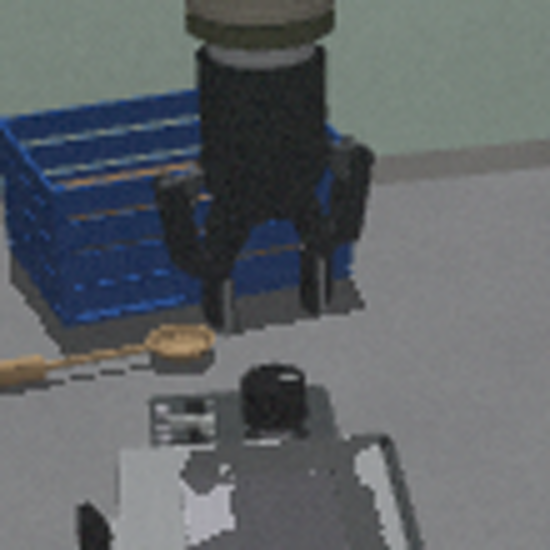

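The fingers straddle the knob at zoomed (275,398). I'll lower and grip it.

```bash

python3 -m jog '[{"tx":0,"ty":0,"tz":0.2,"ax":0,"ay":0,"az":0,"hand":0.65},{"tx":0,"ty":0,"tz":0.35,"ax":0,"ay":0,"az":0,"hand":0.65},{"tx":0,"ty":0,"tz":0.42,"ax":0,"ay":0,"az":0,"hand":0.65},{"tx":0,"ty":0,"tz":0.42,"ax":0,"ay":0,"az":0,"hand":0.65}]'
python3 -m jog '[{"tx":0,"ty":0,"tz":0,"ax":0,"ay":0,"az":0,"hand":0.3},{"tx":0,"ty":0,"tz":0,"ax":0,"ay":0,"az":0,"hand":0.3},{"tx":0,"ty":0,"tz":0,"ax":0,"ay":0,"az":0,"hand":0.3},{"tx":0,"ty":0,"tz":0,"ax":0,"ay":0,"az":0,"hand":0.3}]' 25
```

```text
time: 27.93
tool_pos: [595.9, 281.2, 236.4]
tcp_rot: [-179.8, -0.1, 104.4]
ft_force: [-0.2, -0.9, 0.1]
finger_gap: 55.5
time: 28.27
tool_pos: [597.5, 281.8, 240.4]
tcp_rot: [179.8, -0.2, 104.4]
ft_force: [2.2, -0.7, 2.6]
finger_gap: 39.2
```

```bash

python3 -m jog '[{"tx":0,"ty":0,"tz":0,"ax":0,"ay":0,"az":0.15,"hand":0.3},{"tx":0,"ty":0,"tz":0,"ax":0,"ay":0,"az":0.3,"hand":0.3},{"tx":0,"ty":0,"tz":0,"ax":0,"ay":0,"az":0.45,"hand":0.3},{"tx":0,"ty":0,"tz":0,"ax":0,"ay":0,"az":0.6,"hand":0.3},{"tx":0,"ty":0,"tz":0,"ax":0,"ay":0,"az":0.75,"hand":0.3}]'
python3 - <<'E'
from h import *
print(sense()['wrist_torque'],sense()['tcp_rot'])
for n,(u0,v0,u1,v1) in dict(top=(155,180,205,228),side=(240,130,300,170)).items():
    s=save(n,n+'24.png'); im=cv2.cvtColor(s['pixels'],cv2.COLOR_RGB2BGR)[v0:v1,u0:u1]
    cv2.imwrite(f'pics/z24{n}.png',cv2.resize(im,None,fx=12,fy=12,interpolation=cv2.INTER_NEAREST))
E
```

```text
time: 28.68
tool_pos: [596.7, 282.0, 240.3]
tcp_rot: [-179.9, -0.2, 70.4]
ft_force: [-5.4, -0.4, 7.5]
finger_gap: 39.2
[-0.07809924  0.96739863  0.06468508] [-1.79912230e+02 -1.62158282e-01  7.03736089e+01]
```

View pics/z24top.png

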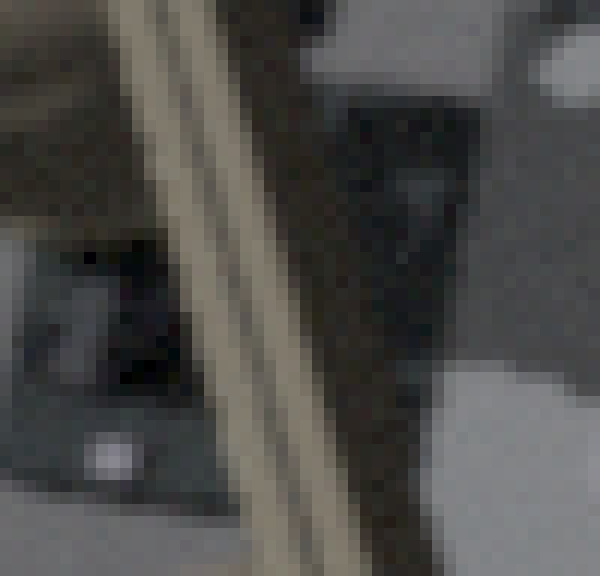

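View pics/z24side.png

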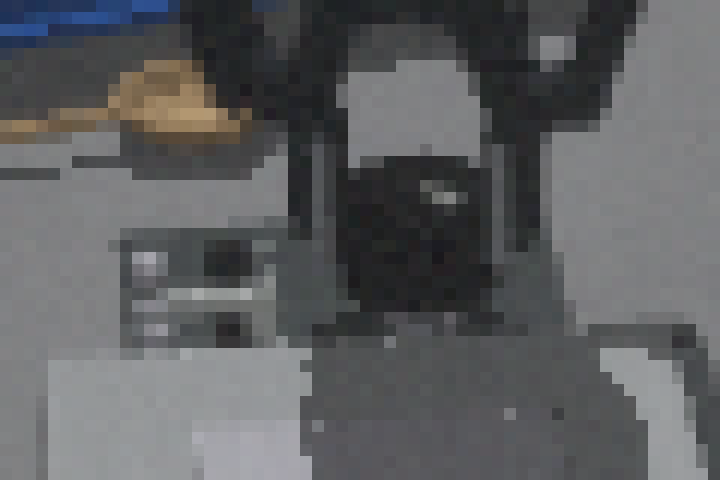

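The grip holds and the pointer is moving to the right; in the side view it now sits at zoomed row 295. I'll continue.

```bash

python3 -m jog '[{"tx":0,"ty":0,"tz":0,"ax":0,"ay":0,"az":0.15,"hand":0.3},{"tx":0,"ty":0,"tz":0,"ax":0,"ay":0,"az":0.3,"hand":0.3},{"tx":0,"ty":0,"tz":0,"ax":0,"ay":0,"az":0.45,"hand":0.3},{"tx":0,"ty":0,"tz":0,"ax":0,"ay":0,"az":0.6,"hand":0.3},{"tx":0,"ty":0,"tz":0,"ax":0,"ay":0,"az":0.75,"hand":0.3}]'
python3 -m jog '[{"tx":0,"ty":0,"tz":0,"ax":0,"ay":0,"az":0.15,"hand":0.3},{"tx":0,"ty":0,"tz":0,"ax":0,"ay":0,"az":0.3,"hand":0.3},{"tx":0,"ty":0,"tz":0,"ax":0,"ay":0,"az":0.45,"hand":0.3},{"tx":0,"ty":0,"tz":0,"ax":0,"ay":0,"az":0.6,"hand":0.3},{"tx":0,"ty":0,"tz":0,"ax":0,"ay":0,"az":0.75,"hand":0.3}]'
python3 -m jog '[{"tx":0,"ty":0,"tz":0,"ax":0,"ay":0,"az":0.15,"hand":0.3},{"tx":0,"ty":0,"tz":0,"ax":0,"ay":0,"az":0.3,"hand":0.3},{"tx":0,"ty":0,"tz":0,"ax":0,"ay":0,"az":0.45,"hand":0.3},{"tx":0,"ty":0,"tz":0,"ax":0,"ay":0,"az":0.55,"hand":0.3},{"tx":0,"ty":0,"tz":0,"ax":0,"ay":0,"az":0.55,"hand":0.3}]'
python3 - <<'E'
from h import *
print(sense()['wrist_torque'],sense()['tcp_rot'],sense()['joint_pos'][5])
for n,(u0,v0,u1,v1) in dict(top=(155,180,205,228),side=(240,130,300,170)).items():
    s=save(n,n+'25.png'); im=cv2.cvtColor(s['pixels'],cv2.COLOR_RGB2BGR)[v0:v1,u0:u1]
    cv2.imwrite(f'pics/z25{n}.png',cv2.resize(im,None,fx=12,fy=12,interpolation=cv2.INTER_NEAREST))
E
```

```text
time: 29.2
tool_pos: [595.9, 282.6, 240.3]
tcp_rot: [-179.7, -0.0, 36.6]
ft_force: [-11.7, 2.6, 8.6]
finger_gap: 38.9
time: 29.62
tool_pos: [595.5, 283.6, 240.3]
tcp_rot: [-179.7, 0.1, 2.9]
ft_force: [-11.5, 8.1, 8.2]
finger_gap: 38.9
time: 30.03
tool_pos: [595.6, 284.4, 240.3]
tcp_rot: [-179.7, 0.3, -21.8]
ft_force: [-10.8, 10.6, 6.3]
finger_gap: 38.8
[ 1.74032588  1.55781301 -0.10475836] [-179.66493412    0.25744639  -21.76850295] 132.59092445649375
```

View pics/z25side.png

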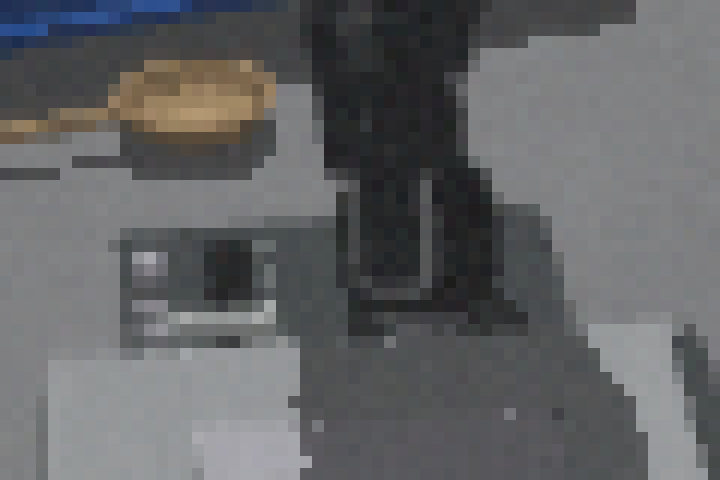

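The pointer now lies between the two prongs in the side view: pointer at row 320, prongs at about rows 308 and 338. I'll release, back off and check from above.

```bash

python3 -m jog '[{"tx":0,"ty":0,"tz":0,"ax":0,"ay":0,"az":0,"hand":0.65},{"tx":0,"ty":0,"tz":0,"ax":0,"ay":0,"az":0,"hand":0.65},{"tx":0,"ty":0,"tz":0,"ax":0,"ay":0,"az":0,"hand":0.65}]'
python3 -m jog '[{"tx":0,"ty":0,"tz":-0.2,"ax":0,"ay":0,"az":0,"hand":0.65},{"tx":0,"ty":0,"tz":-0.9,"ax":0,"ay":0,"az":0,"hand":0.65},{"tx":0,"ty":0,"tz":-0.9,"ax":0,"ay":0,"az":0,"hand":0.65},{"tx":-0.3,"ty":0.9,"tz":-0.9,"ax":0,"ay":0,"az":0,"hand":0.65},{"tx":-0.3,"ty":0.9,"tz":-0.9,"ax":0,"ay":0,"az":0,"hand":0.65}]'
python3 -m jog '[{"tx":-0.8,"ty":0.8,"tz":0,"ax":0,"ay":0,"az":-0.2,"hand":0.65},{"tx":-0.8,"ty":0.8,"tz":0,"ax":0,"ay":0,"az":-0.2,"hand":0.65},{"tx":-0.8,"ty":0.8,"tz":0,"ax":0,"ay":0,"az":-0.2,"hand":0.65},{"tx":-0.8,"ty":0.8,"tz":0,"ax":0,"ay":0,"az":-0.2,"hand":0.65},{"tx":-0.8,"ty":0.8,"tz":0,"ax":0,"ay":0,"az":-0.2,"hand":0.65}]'
python3 -m jog '[{"tx":-0.1,"ty":0.95,"tz":0,"ax":0,"ay":0,"az":0,"hand":0.65},{"tx":-0.1,"ty":0.95,"tz":0,"ax":0,"ay":0,"az":0,"hand":0.65},{"tx":-0.1,"ty":0.95,"tz":0,"ax":0,"ay":0,"az":0,"hand":0.65},{"tx":-0.1,"ty":0.95,"tz":0,"ax":0,"ay":0,"az":0,"hand":0.65}]'
python3 - <<'E'
from h import *
for n,(u0,v0,u1,v1) in dict(top=(155,200,200,228),side=(240,130,300,170)).items():
    acc=[]
    for i in range(6): s=snapshot(n); acc.append(s['pixels'].astype(float))
    m=np.mean(acc,0); np.save(f'pics/avg_{n}.npy',m)
    im=np.clip(m[v0:v1,u0:u1,::-1]*1.5,0,255).astype('uint8')
    cv2.imwrite(f'pics/z26{n}.png',cv2.resize(im,None,fx=12 if n=='side' else 16,fy=12 if n=='side' else 16,interpolation=cv2.INTER_NEAREST))
save('top','t26.png')
E
```

```text
time: 30.38
tool_pos: [596.9, 281.7, 239.1]
tcp_rot: [-179.9, 0.0, -21.6]
ft_force: [-0.5, -0.7, 0.5]
finger_gap: 55.5
time: 30.8
tool_pos: [545.4, 218.5, 368.9]
tcp_rot: [-179.6, -0.3, -21.5]
ft_force: [-0.2, -1.3, -0.3]
finger_gap: 55.7
time: 31.22
tool_pos: [382.5, 148.5, 362.3]
tcp_rot: [180.0, 0.3, -12.6]
ft_force: [0.6, -0.6, 0.2]
finger_gap: 55.5
time: 31.55
tool_pos: [341.1, 12.1, 364.1]
tcp_rot: [-180.0, 0.0, -12.6]
ft_force: [0.5, 0.6, 0.1]
finger_gap: 55.8
```

View pics/z26top.png

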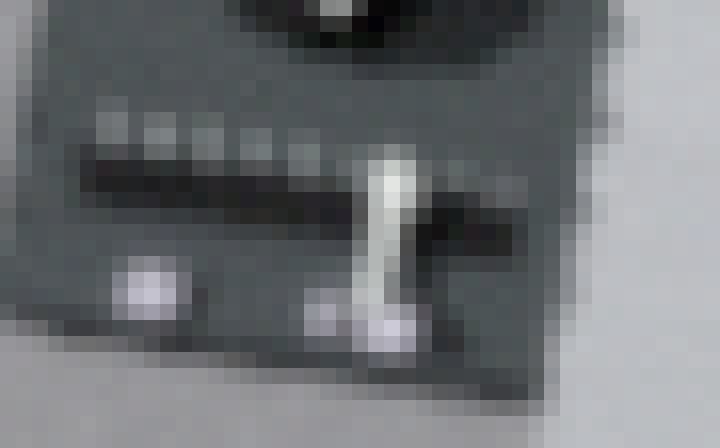

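View pics/z26side.png

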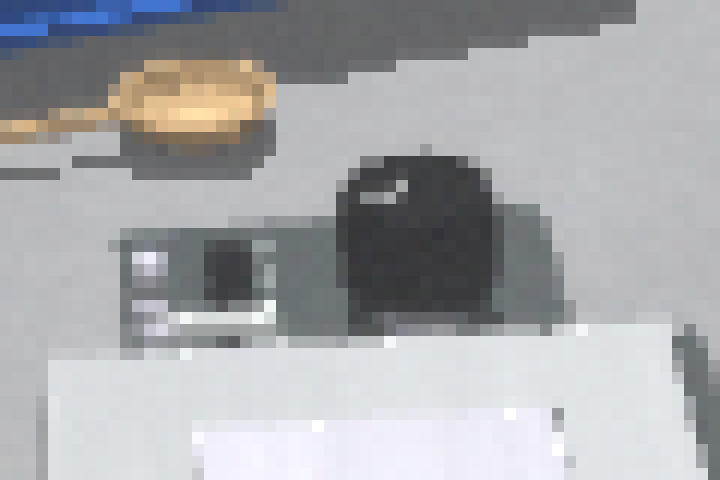

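View pics/t26.png

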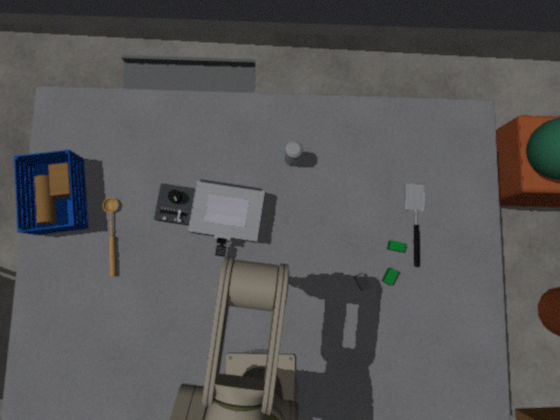

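The pointer stands between the prongs: in the top zoom its tip is at about x=368, with prongs at about 322 and 392. I'll measure the offset more precisely from averaged frames.

```bash
python3 - <<'E'
from h import *
np.set_printoptions(linewidth=220)
old=[dict(np.load(f'pics/{f}.png.npz')) for f in('top0','t1','t3','t12','t15','t10')]
A=np.mean([o['pixels'].astype(float).mean(-1) for o in old],0)
zs=np.nanmedian([pts(o)[...,2] for o in old],0)
print('before gray');print(A[216:224,161:186].round(0).astype(int)); print('h');print(zs[216:224,161:186].round(0).astype(int))
B=np.load('pics/avg_top.npy').mean(-1)
print('now gray');print(B[208:224,161:186].round(0).astype(int))
acc=[pts(snapshot('top'))[...,2] for i in range(6)]
print('h now');print(np.nanmedian(acc,0)[208:224,161:186].round(0).astype(int))
E
```

```text
before gray
[[ 58  68  88  92  82  65  58  56  58  59  81 127 126  63  33  42  54  55  54  52  50  48  44  44  42]
 [ 60  89 120 128 111  78  50  52  58  60  84 118 114  66  47  50  57  59  59  58  57  54  55  55  57]
 [ 64  98 128 137 121  76  46  52  57  60  78  92  84  81  87  78  82  80  77  73  65  56  55  56  56]
 [ 57  83 102 110  99  60  48  57  57  57  60  62  67  99 111  92  95 109 117 104  70  48  52  56  58]
 [ 46  51  55  59  53  43  44  53  56  56  57  57  62  95 100  80 102 130 140 121  69  36  40  51  57]
 [ 75  69  63  55  41  38  42  45  46  47  48  47  53  65  67  67  96 119 122 102  59  35  33  47  56]
 [100  97  93  87  77  77  76  70  62  58  48  46  45  46  49  50  53  65  73  64  47  41  41  50  55]
 [103 102 103 103 102 102 101  97  92  87  83  79  78  75  70  64  58  49  47  48  45  44  44  45  46]]
h
[[49 48 49 50 48 49 48 50 47 47 48 49 64 59 49 48 48 50 49 47 49 49 47 50 52]
 [50 48 56 56 55 51 51 49 48 49 50 50 63 47 50 47 50 46 49 49 46 50 49 52 49]
 [50 47 57 55 57 56 48 50 50 48 47 63 64 49 45 49 50 49 47 51 50 50 52 49 51]
 [50 48 57 58 56 55 50 49 4
[... 2576 characters left out ...]
50 47 48 51 48 50 49 47 47 52 48 48 48 49 49 49 48 50 65 51 48 52 52 50 50]
 [49 49 49 48 49 49 49 50 49 49 49 50 48 49 50 48 51 62 66 51 49 49 48 49 51]
 [48 49 58 54 59 50 46 51 49 49 50 49 50 48 47 50 48 63 62 48 49 50 49 50 49]
 [47 49 53 56 55 56 50 49 51 48 51 48 47 49 49 48 51 61 61 49 46 47 49 45 48]
 [51 49 57 55 57 53 49 48 49 51 50 51 50 48 62 66 51 61 60 47 46 49 51 48 50]
 [49 48 48 49 49 47 49 49 50 50 51 49 49 49 63 62 51 52 53 59 63 50 45 49 51]
 [18 27 31 41 46 47 49 50 50 49 48 50 48 49 58 59 54 51 52 63 58 50 50 48 48]
 [-1 -1 -2  1  4 11 17 26 30 38 41 47 47 48 49 51 47 48 51 48 54 50 51 49 50]
 [-1  1 -1  0 -2  0  1 -1 -1 -3 -2  6 18 20 26 33 40 46 48 47 48 50 52 49 51]]
```

Depth and colour agree that the pointer is within about 1 mm of the middle of the gap. I'll make a last check of lid, latch and bystanders, then hand in.

```bash
python3 - <<'E'
from h import *
a=dict(np.load('pics/t3.png.npz')); b=dict(np.load('pics/top0.png.npz')); t=save('top','t27.png'); save('side','s27.png')
P=pts(t);Q=pts(b);c,R=bx();L=(P[...,:2]-c)@R
for n,m in(('lid front',(L[...,0]>-78)&(L[...,0]<-55)&(abs(L[...,1])<100)),('lid back',(L[...,0]>55)&(L[...,0]<75)&(abs(L[...,1])<100)),('pad',(L[...,0]<-115)&(L[...,0]>-140)&(abs(L[...,1])<12))):
    print(n,np.nanmedian(P[m][:,2]),np.nanmedian(Q[m][:,2]))
d=np.abs(t['pixels'].astype(int)-b['pixels']).max(-1)
for n,(u0,v0,u1,v1) in dict(shaker=(275,130,310,170),spoon=(95,190,130,280),scraper=(400,175,430,272)).items(): print(n,d[v0:v1,u0:u1].max())
print('brown outside',[o[:2] for o in chunks(t)])
E
```

```text
lid front 76.12644635477585 76.05422665740636
lid back 75.28041753334176 75.20914408631856
pad 56.843128001587814 57.012931482478706
shaker 14
spoon 13
scraper 24
brown outside []
```

View pics/s27.png

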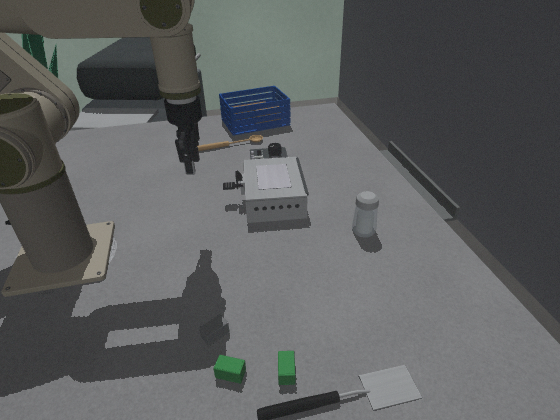

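Lid, latch pad and bystanders all match the start, no brown chunk is left outside, and the arm is clear.

```bash
python3 -c "
from bench import *
print(hand_in())"
```

```text
the job is handed in; nothing more can be done
None
```

The job is finished and handed in at about 32 s of the 210 s. `hand_in()` gave no verdict. I pressed the latch until the lid popped open, put all four brown chunks in the box, swung the lid shut until it snapped, and turned the damper knob about 126° clockwise.

My last checks before handing in:
- **Chunks:** before the lid went down, all four lay flat on the floor of the box. No brown chunk is left outside. I left the green and grey look-alikes alone.
- **Lid and latch:** the lid lies flat at the same height as at the start, about 76 mm. The latch pad is back at its rest height of 57 mm. I saw about 17 N at the wrist when I snapped the lid shut, and 12 N along any one axis while turning the knob.
- **Pointer:** it stands between the two prongs, within about 1 mm of the middle of the gap. My first reading from the colour picture suggested about 1.6 mm to the right. Averaged depth and colour frames both put it within 1 mm. The limit is 4 mm.
- **Shaker, spoon and scraper:** the pictures show no visible change from the start.

No check failed.

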